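# Take the locked grab clamp off its safety hook

## Task

Two grab clamps hang by their bails from the two safety hooks of the bench rack. Take down the one whose jaws are ratcheted shut, pressing the hook's sprung keeper back with the clamp's own bail so that it clears the hook's beak, and set it down gently, standing upright on its jaws, in the empty compartment of the toolbox tray. Leave the open clamp hanging, the keepers sprung shut, and the sockets and the grease jar where they are.

Things in the scene. Friction and masses are not known exactly. Their poses are not given: they have to be found in the camera images.
- clamp_shut_grip (a point): Centre of the grip lug of the clamp whose jaws are ratcheted SHUT: a dark steel block 14 mm wide along y (grasp it there), 36 mm long, 24 mm across, leaning 35 deg towards the robot's side, at the front of the bail, 82 mm to -x and 8 mm above the bail bar's axis, 172 mm above the foot. Axes are the clamp's: as hung, z up, -x from the hook to the robot's side.
- clamp_shut_bar (a point): Centre of the shut clamp's bail bar, axis along y, 10 mm thick, 36 mm long, lying in the hook. The bail is a closed level loop round the hook's nose: this bar at the rear, two 8 mm side bars 36 mm apart (over centres), the grip lug in front.
- clamp_shut_foot (a point): Centre of the underside of the shut clamp's jaws, a flat foot 52 x 37 mm, 164 mm straight below the bail bar; z is the clamp's up axis.
- clamp_shut: The shut clamp: bare steel, rigid, 0.32 kg (varies by 25 percent), centre of mass below the bar, so it hangs level, free to swing about the bar. Below the bar: two legs, a yoke 78 mm down, a pivot, a ratchet and two jaws, here closed together. Origin: centre of the bail bar.
- clamp_open_grip (a point): Centre of the grip lug of the other clamp, the same but with its jaws ratcheted OPEN, splayed to about 100 mm; it stays on its hook.
- clamp_open_bar (a point): Centre of the bail bar of the open clamp.
- hook_left (a point): Left (+y) hook: where the axis of a hung bar lies, 190 mm above the bench. Rack's axes: -x to the robot's side, y along the rack. Hook 18 mm wide. Nose in front of the bar, x = -17 to -7 mm; from it a beak covers the bar, x = -17 to +5, z = 11 to 18 mm. Hook's bottom z = -30; shank behind, front face x = 30 mm. The keeper stands close behind the bar.
- hook_right (a point): The same point of the right (-y) hook, 210 mm from the left; which clamp hangs on which varies. To free a bar: press it to +x against the keeper to its firm stop (bar then about x = 17 mm; past 10 it clears the beak), raise it 25 mm or more while kept back, then draw it off to -x.
- keeper_left: Sprung keeper of the left hook, a brass plate 38 mm tall, 7.5 mm wide. Origin at its hinge, 22 mm below and 8.5 mm behind a hung bar's axis; its z axis runs up the plate: upright when shut, leaning back to the rack's +x when pressed, firm stop at 0.62 rad. Pressing it at the bar takes about 4 N to start and 9 N at the stop; it springs back by itself.
- keeper_right: The same for the right hook.
- rack: Fixed steel rack, 540 mm wide, 390 mm tall; origin on the bench midway between the hooks, below the bars. Posts at y = +-255 mm, x = 30 to 60. Above the hooks a strip lamp runs along it at x = -59 to -27 mm, underside 342 mm above the bench: a gripper must come in leaning, from the robot's side, 30 to 45 deg from vertical.
- tray_empty (a point): Centre of the floor of the empty compartment (about 122 x 104 mm along x and y) of the dark steel tray; floor 4 mm, walls 30 mm above the bench. Axes are the tray's.
- tray: The fixed toolbox tray, 130 x 220 x 30 mm, walls 4 mm, divided across the middle of y; origin under its centre; the empty compartment is the +y one.
- socket_big (a point): Loose socket standing in the tray's other compartment, 32 mm wide, 34 mm tall; the point is its centre.
- socket_small (a point): Another socket there, 24 mm wide, 34 mm tall; centre.
- grease_jar (a point): Closed grey jar standing on the bench between rack and tray, 64 mm wide, 55 mm tall; its centre.
There are look-alikes about, which are no part of the job. What is shaped like the clamp_shut but green or purple is not meant.

How it is judged:
By the outcome, as a careful person would: the job done as asked, in the order asked, and still so for the second after the job is handed in, with the robot touching nothing.
It also fails if it takes over 45 s, if anything falls off the work surface, if the arm or the gripper's body presses on something with over 40 N, if the wrist force passes 120 N, or if a joint passes its speed limit or range.

## Robot

A 6-joint arm with a two-finger parallel gripper is mounted at the origin on the work surface. World frame = base frame: x ahead of the robot, y to its left, z up, the work surface at z = 0. Lengths are in mm, angles in rad, forces in N, time in s.
With the tool pointing down it reaches from about 375 to 975 mm from the base axis. Payload 3.8 kg.
Tool frame: the origin (TCP) lies midway between the tips of the shut fingers; the grasp point (between the pads) lies ctrl.hold_point_z behind it (ctrl.hold_point_z is the distance from the TCP to the grasp point, in mm); z points along the fingers, y is the direction in which the jaws open and shut (so a half turn about z gives the same grasp; the last joint's range is limited). The gripper opens to 85 mm and grips with 20 to 120 N. Pads are 22 mm wide; open, the fingers measure 114 mm over their backs; the gripper's body (76 mm by 85 mm) begins 54 mm behind the grasp point. The pads swing forward as they close: fully open they stand 13 mm farther back than shut.
Start: joints at [-1.181, 0.264, 1.604, -0, 1.274, -0.037], TCP at [279.417, -614.446, 231.28] pointing down, gripper open.
Joint ranges: [-2.63, 2.63], [-0.94, 2.18], [0.31, 2.57], [-1.31, 4.45], [0, 2.66], [-2.55, 2.55]. Speed limits (rad/s): [2.57, 2.57, 3.14, 3.14, 3.14, 3.14].

## Interface

Orientations are given as a rotation vector (axis times angle).
In Python, from bench import ctrl, cams gives the robot as it stands. The module is installed in compiled form; this text tells all that it offers.
- The arm moves only by the tool arm_command, never from a script. Its argument "plan" is a list of rows, each an object with "linear": the shift along the tool's x, y, z in m, a list of three; "roll": the turn about the tool's z in degrees. In form: [{"linear": [x, y, z], "roll": roll}, ...]. A call has 1 to 8 rows; each row is the pose to reach, as a shift and turn from the pose commanded when the call began, along the tool's axes at that moment; what a row does not reach only later rows make up. A row lasts 1/12 s, in which the tool goes at most 41.7 mm and 7.16 degrees, less where a joint would pass 70% of its speed; a pose out of reach is approached as far as the arm can. A call with a gripper value outside its range is refused whole. "jaw" is the closure, from -1 (fully open) to 1 (shut), so that 0 is half open, set as the call begins (left out, the last holds). The fingers move at their own pace and stop on an object; "grip_force" is the grip in N (left out, the last holds). Time passes only in rows, so rows that repeat a pose let the fingers close. It gives the time, the measured TCP pose, the force and the opening at its end, in the units of the state.
- ctrl.sense(): the state, without advancing time (a new reading comes with each control period).
- cams.snapshot(name): name is "scene" or "side" or "wrist"; returns a dict with "img" (420x560x3 uint8, blue, green, red), "intrinsics" (3x3 intrinsics, pixels), "eye" and "rotation" of the camera in the world. Camera axes: x right, y up, looking along -z (the intrinsics and any distortion apply to the point x, -y, -z); pixel columns grow to the right and rows downward; lengths in mm; the calibration is good to about 2 mm. A picture is of the moment at which its call begins. There is no depth.
- ctrl.finish_job(): hands the job in, once; it reports no verdict.
The state is a dict: "t": time; "joint_positions": joint angles; "joint_vel": joint speeds; "joint_torque": joint torques, N m; "position": TCP position; "tcp_rot": TCP orientation; "ft_force": force on the tool from outside, world axes, zero at the start; "ft_torque": the same for the moment, N m; "gripper_width": finger opening in mm.
Only numpy, scipy, OpenCV 4.12 (cv2) and the standard library are available. Lean on these libraries where they do the work, as an engineer would, in place of code of your own. Each camera call takes 0.05 s, during which the arm holds its last target.

## Working session

There is one attempt and no reset: what is moved stays moved. The work goes in short steps, Python scripts to look and compute and a tool call to move; the robot and the scene stay as the last step left them, time stands still between calls to the robot, and variables do not carry over. Pictures are saved under pics/ and viewed, and the job is handed in when it is done.

Besides the shell and the picture viewer there is one more tool, called after ">>>" by a JSON object that holds its "method" and its "body", one argument or row to a line. arm_command: Moves the arm, as the interface text tells. Its arguments: {"type":"object","properties":{"plan":{"type":"array","items":{"type":"object","properties":{"linear":{"type":"array","items":{"type":"number"}},"roll":{"type":"number"}}}},"jaw":{"type":"number"},"grip_force":{"type":"number"}},"required":["plan"]}

```bash
mkdir -p pics
cat > h.py <<'E'
import numpy as np,cv2
from bench import ctrl,cams
def snap(n,f):
    d=cams.snapshot(n); cv2.imwrite('pics/'+f,d['img']); np.savez('pics/'+f+'.npz',**{k:np.array(v) for k,v in d.items()}); return d
def crop(f,x0,y0,x1,y1,s,o):
    im=cv2.imread('pics/'+f)[y0:y1,x0:x1]; cv2.imwrite('pics/'+o,cv2.resize(im,None,fx=s,fy=s,interpolation=cv2.INTER_CUBIC))
def ray(f,u,v):
    d=np.load('pics/'+f+'.npz'); K=d['intrinsics']; p=np.linalg.solve(K,[u,v,1]); 
    r=d['rotation']@np.array([p[0],-p[1],-1]); return d['eye'],r/np.linalg.norm(r)
def tri(*a):
    A=np.zeros((3,3));b=np.zeros(3);L=[]
    for f,u,v in a:
        e,r=ray(f,u,v);P=np.eye(3)-np.outer(r,r);A+=P;b+=P@e;L.append((e,P))
    x=np.linalg.solve(A,b); return x,[np.linalg.norm(P@(x-e)) for e,P in L]
def atz(f,u,v,z):
    e,r=ray(f,u,v); return e+r*(z-e[2])/r[2]
def proj(f,X):
    d=np.load('pics/'+f+'.npz'); c=d['rotation'].T@(np.array(X,float)-d['eye']); p=d['intrinsics']@np.array([c[0],-c[1],-c[2]]); return p[:2]/p[2]
E
python3 - <<'E'
from h import *
for n in ['scene','side','wrist']:
    d=snap(n,n+'0.png'); print(n,d.keys(),d['eye'],d['intrinsics'],d['rotation'])
print(ctrl.sense(),ctrl.hold_point_z)
E
```

```text
scene dict_keys(['img', 'intrinsics', 'eye', 'rotation']) [1559.73353456 -585.05032543 1278.48511425] [[531.94655679   0.         275.35805268]
 [  0.         531.94655679 209.67494108]
 [  0.           0.           1.        ]] [0.78608982 0.4288034  0.94983916]
side dict_keys(['img', 'intrinsics', 'eye', 'rotation']) [-395.95252291 -242.50164922 1124.6717046 ] [[435.19031148   0.         281.33527606]
 [  0.         435.19031148 212.82293717]
 [  0.           0.           1.        ]] [ 0.68006216 -0.44145266 -1.09620387]
wrist dict_keys(['img', 'intrinsics', 'eye', 'rotation']) [ 350.05781966 -582.64970973  373.58879292] [[322.05832453   0.         274.75309039]
 [  0.         322.05832453 209.87292979]
 [  0.           0.           1.        ]] [-0.27344412  0.1774391  -1.13389803]
{'t': 0.15, 'joint_positions': array([-1.18089732e+00,  2.64594034e-01,  1.60507671e+00,  9.31209782e-06,
        1.27372181e+00, -3.69030179e-02]), 'joint_vel': array([-0.00028334, -0.0029739 , -0.0046269 ,  0.00131865,  0.00027746,
       -0.00218934]), 'joint_torque': array([ 3.23515651e-04, -5.15905130e+01, -3.67959166e+01, -7.42950397e-05,
        8.07331293e-03,  6.97036540e-06]), 'position': array([ 279.20227482, -613.91056701,  230.22979413]), 'tcp_rot': array([-3.06859727e+00, -6.64962339e-01,  4.82382560e-04]), 'ft_force': array([-0.69880816, -0.0939967 , -0.6664041 ]), 'ft_torque': array([-0.00216888, -0.00037569,  0.0078534 ]), 'gripper_width': 85.24543487973195} 18.700000000000003
```

```bash
sed -i "s/K=d\['intrinsics'\]; p/K=d['intrinsics']; R=cv2.Rodrigues(d['rotation'])[0]; p/; s/r=d\['rotation'\]@/r=R@/; s/c=d\['rotation'\].T@/c=cv2.Rodrigues(d['rotation'])[0].T@/" h.py
python3 - <<'E'
from h import *
ims=[cv2.imread(f'pics/{n}0.png') for n in ['scene','side','wrist']]
for n,i in zip('ab',ims): cv2.imwrite(f'pics/v_{n}.png',cv2.resize(i,(800,600)))
E
```

```text
(no output)
```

View pics/v_a.png

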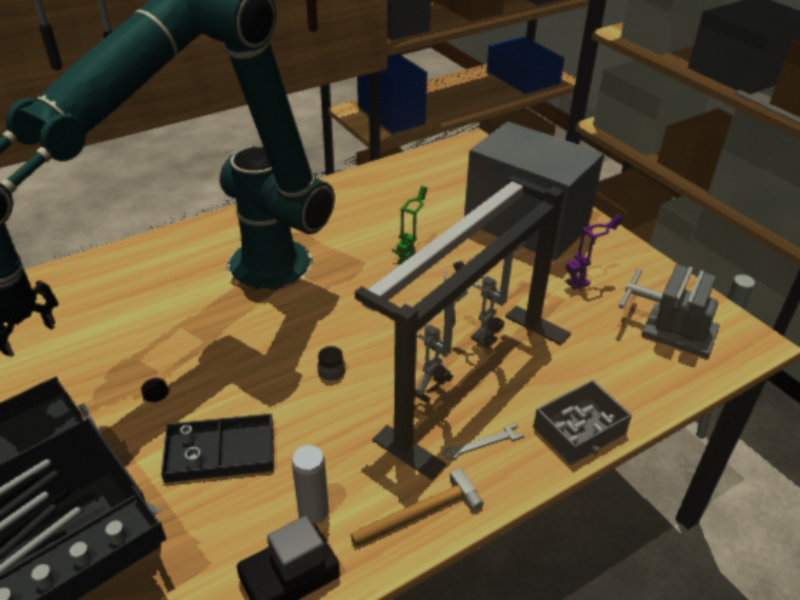

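View pics/v_b.png

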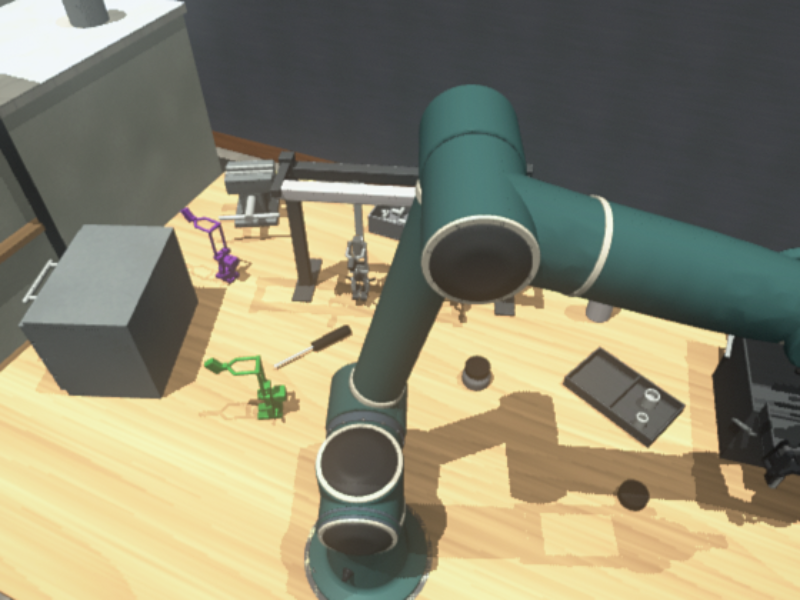

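View pics/wrist0.png

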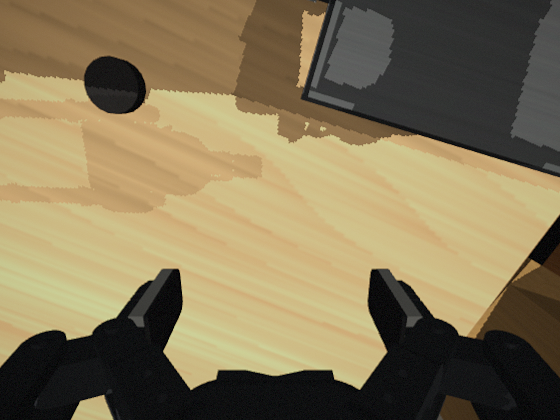

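Run:
```python
from h import *
crop('scene0.png',240,120,420,340,3.4/1.27*1,'c1.png')
crop('side0.png',180,110,380,240,4,'c2.png')
```

```text
(no output)
```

View pics/c1.png

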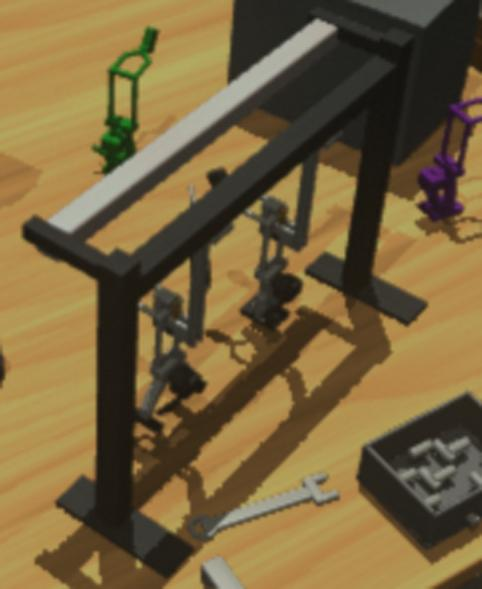

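View pics/c2.png

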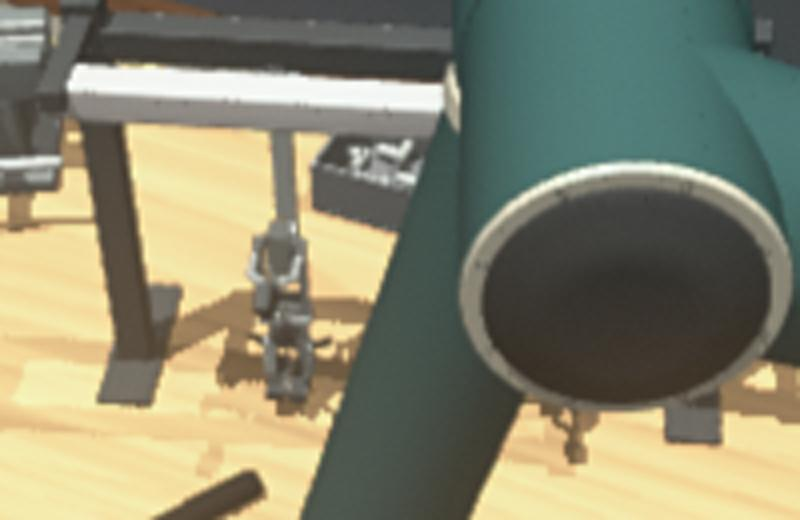

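Run:
```python
from h import *
s=3.4/1.27
f='scene0.png'
c=lambda u,v:(240+u/s,120+v/s)
g=lambda u,v:(180+u/4,110+v/4)
# lamp left end etc: scene corners
print('lamp +y end', tri((f,*c(335,30)),('side0.png',*g(72,80))))
print('post foot near corner scene', atz(f,*c(165,575),3), atz(f,*c(60,500),3),atz(f,*c(425,315),3),atz(f,*c(310,265),3))
print('side foot', [atz('side0.png',*g(*p),3) for p in [(100,403),(150,403),(182,285),(670,440)]])
print('left foot of clamp', atz(f,*c(268,320),26), atz('side0.png',*g(285,400),26))
R=cv2.Rodrigues(ctrl.sense()['tcp_rot'])[0]; print(R)
```

```text
lamp +y end (array([491.20304528, 423.28896513, 364.98457579]), [np.float64(2.4746129796358547), np.float64(2.4746129796358067)])
post foot near corner scene [817.7616725  -22.68943518   3.        ] [670.60227578 -66.43422818   3.        ] [659.21969376 491.59353341   3.        ] [504.41861141 425.52089521   3.        ]
side foot [array([493.86400301, 452.27767639,   3.        ]), array([511.96794582, 411.03866813,   3.        ]), array([663.22204424, 461.70872535,   3.        ]), array([656.48172587, -31.50527253,   3.        ])]
left foot of clamp [577.92267    296.33689717  26.        ] [544.53315341 290.25788593  26.        ]
[[ 9.10295401e-01  4.13958726e-01 -6.75894897e-04]
 [ 4.13959271e-01 -9.10293875e-01  1.66819207e-03]
 [ 7.52996764e-05 -1.79834052e-03 -9.99998380e-01]]
```

>>> {"method": "arm_command", "body": {
  "plan": [
    {"linear": [0.024, -0.03, -0.013], "roll": 0},
    {"linear": [0.048, -0.06, -0.026], "roll": 0},
    {"linear": [0.072, -0.09, -0.04], "roll": 0},
    {"linear": [0.096, -0.12, -0.053], "roll": 0},
    {"linear": [0.12, -0.15, -0.066], "roll": 0},
    {"linear": [0.144, -0.18, -0.08], "roll": 0},
    {"linear": [0.168, -0.21, -0.093], "roll": 0},
    {"linear": [0.18, -0.22, -0.1], "roll": 0}
  ]
}}

```text
t: 0.82
position: [352.7, -335.9, 333.1]
tcp_rot: [3.07, 0.668, 0.003]
ft_force: [0.1, 0.2, -0.3]
gripper_width: 85.5
```

>>> {"method": "arm_command", "body": {
  "plan": [
    {"linear": [0.015, 0.038, 0], "roll": 0},
    {"linear": [0.03, 0.076, 0], "roll": 0},
    {"linear": [0.045, 0.114, 0], "roll": 0},
    {"linear": [0.06, 0.152, 0], "roll": 0},
    {"linear": [0.075, 0.19, 0], "roll": 0},
    {"linear": [0.09, 0.228, 0], "roll": 0},
    {"linear": [0.105, 0.266, 0], "roll": 0},
    {"linear": [0.12, 0.3, 0], "roll": 0}
  ]
}}

```text
t: 1.48
position: [586.8, -564.5, 330.0]
tcp_rot: [-3.07, -0.665, 0.001]
ft_force: [1.0, -1.3, 0.2]
gripper_width: 85.6
```

>>> {"method": "arm_command", "body": {
  "plan": [
    {"linear": [0.015, 0.038, 0], "roll": 0},
    {"linear": [0.03, 0.076, 0], "roll": 0},
    {"linear": [0.045, 0.114, 0], "roll": 0},
    {"linear": [0.06, 0.152, 0], "roll": 0},
    {"linear": [0.075, 0.19, 0], "roll": 0},
    {"linear": [0.09, 0.228, 0], "roll": 0}
  ]
}}

```text
t: 1.98
position: [714.1, -687.1, 294.2]
tcp_rot: [3.068, 0.665, 0.004]
ft_force: [-1.1, 0.3, -6.1]
gripper_width: 85.5
```

Run:
```python
from h import *
s=ctrl.sense(); print(s)
R=cv2.Rodrigues(s['tcp_rot'])[0]; print(R)
```

```text
{'t': 1.9833, 'joint_positions': array([-7.91616667e-01,  1.02252894e+00,  3.26356814e-01,  8.72459227e-04,
        1.78963601e+00,  3.52627948e-01]), 'joint_vel': array([-0.00133639,  0.12923198, -0.02819321,  0.00363113, -0.38229901,
        0.00191241]), 'joint_torque': array([ 2.00424981e-01, -1.23496556e+02, -5.73579383e+01,  6.47668479e-03,
        3.31760338e-01,  2.30692414e-03]), 'position': array([ 714.05080473, -687.13078752,  294.21236175]), 'tcp_rot': array([3.0682601 , 0.66479795, 0.0037127 ]), 'ft_force': array([-1.0749935 ,  0.32818956, -6.10293781]), 'ft_torque': array([0.05377641, 0.07884385, 0.00935642]), 'gripper_width': 85.53169652937578}
[[ 0.91031634  0.413904    0.00276378]
 [ 0.41390905 -0.91031686 -0.0015864 ]
 [ 0.0018593   0.00258808 -0.99999492]]
```

>>> {"method": "arm_command", "body": {
  "plan": [
    {"linear": [0.04, 0.1, 0], "roll": 0},
    {"linear": [0.04, 0.1, 0], "roll": 0}
  ]
}}

```text
t: 2.15
position: [730.6, -702.9, 291.1]
tcp_rot: [3.02, 0.655, 0.053]
ft_force: [-1.1, 0.5, 0.0]
gripper_width: 85.0
```

Run:
```python
from h import *
s=ctrl.sense(); print(s)
R=cv2.Rodrigues(s['tcp_rot'])[0]; print(R)
```

```text
{'t': 2.15, 'joint_positions': array([-7.91167449e-01,  1.03335630e+00,  3.13679391e-01,  1.65193302e-03,
        1.73327242e+00,  3.53090715e-01]), 'joint_vel': array([ 0.00214598,  0.05117011, -0.0574332 ,  0.00195932, -0.14906987,
        0.00443933]), 'joint_torque': array([-4.28192457e-02, -8.36395526e+01, -3.61206365e+01,  8.49354488e-03,
       -3.16228922e-01, -6.97008563e-04]), 'position': array([ 730.6244109 , -702.87868152,  291.13934637]), 'tcp_rot': array([3.02017934, 0.65455885, 0.05294001]), 'ft_force': array([-1.09331531e+00,  4.77674899e-01,  8.18798948e-05]), 'ft_torque': array([ 0.03219334,  0.01359661, -0.03149156]), 'gripper_width': 85.04672988176114}
[[ 0.90977005  0.41275099  0.04421615]
 [ 0.41449197 -0.90906422 -0.04241048]
 [ 0.02269036  0.05691102 -0.99812138]]
```

>>> {"method": "arm_command", "body": {
  "plan": [
    {"linear": [0.12, 0.28, 0], "roll": 0},
    {"linear": [0.12, 0.28, 0], "roll": 0},
    {"linear": [0.12, 0.28, 0], "roll": 0},
    {"linear": [0.12, 0.28, 0], "roll": 0}
  ]
}}

```text
t: 2.48
position: [751.3, -717.8, 263.6]
tcp_rot: [2.986, 0.647, 0.088]
ft_force: [-0.3, -0.2, -0.1]
gripper_width: 85.0
```

```bash
cat >> h.py <<'E'
def st():
    s=ctrl.sense(); R=cv2.Rodrigues(s['tcp_rot'])[0]; np.set_printoptions(precision=4,suppress=True)
    print(s['t'],'q',s['joint_positions'],'p',s['position'],'tilt',np.degrees(np.arccos(-R[2,2])),'F',s['ft_force'],'w',s['gripper_width']); print(R); return s,R
E
python3 -c "
from h import *
st()"
```

```text
2.4833 q [-0.7873  1.0637  0.3109  0.0023  1.6644  0.3569] p [ 751.3175 -717.7972  263.5879] tilt 5.878019682846642 F [-0.2864 -0.1857 -0.0559] w 85.0181019735957
[[ 0.9088  0.4105  0.0739]
 [ 0.4154 -0.9069 -0.0709]
 [ 0.0379  0.0952 -0.9947]]
```

>>> {"method": "arm_command", "body": {
  "plan": [
    {"linear": [0.12, 0.28, 0], "roll": 0},
    {"linear": [0.12, 0.28, 0], "roll": 0}
  ]
}}

```text
t: 2.65
position: [765.3, -728.7, 250.3]
tcp_rot: [2.956, 0.641, 0.117]
ft_force: [-0.7, 0.1, 0.6]
gripper_width: 85.2
```

```bash
python3 -c "
from h import *
st()"
```

```text
2.65 q [-0.7855  1.0785  0.3109  0.003   1.6135  0.3588] p [ 765.278  -728.7352  250.2652] tilt 7.950141883065734 F [-0.6706  0.0511  0.6326] w 85.22309688166497
[[ 0.9077  0.4076  0.0999]
 [ 0.4165 -0.9041 -0.0957]
 [ 0.0513  0.1285 -0.9904]]
```

>>> {"method": "arm_command", "body": {
  "plan": [
    {"linear": [0.12, 0.28, -0.4], "roll": 0},
    {"linear": [0.12, 0.28, -0.4], "roll": 0}
  ]
}}

```text
t: 2.82
position: [758.5, -720.9, 295.5]
tcp_rot: [2.941, 0.637, 0.132]
ft_force: [0.3, -0.1, 0.5]
gripper_width: 85.3
```

```bash
python3 -c "
from h import *
st()"
```

```text
2.8167 q [-0.7849  1.0322  0.3145  0.0036  1.6383  0.3596] p [ 758.5081 -720.8681  295.4971] tilt 8.977056604907164 F [ 0.2874 -0.0841  0.53  ] w 85.3435514517649
[[ 0.907   0.4058  0.1129]
 [ 0.4171 -0.9024 -0.1078]
 [ 0.0581  0.1448 -0.9878]]
```

Run:
```python
from h import *
snap('scene','s1.png');snap('side','d1.png')
im=cv2.imread('pics/d1.png'); cv2.imwrite('pics/v.png',cv2.resize(im,(800,600)))
crop('s1.png',240,120,420,345,2.66,'c1.png')
crop('d1.png',180,110,380,240,4,'c2.png')
```

```text
(no output)
```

View pics/v.png

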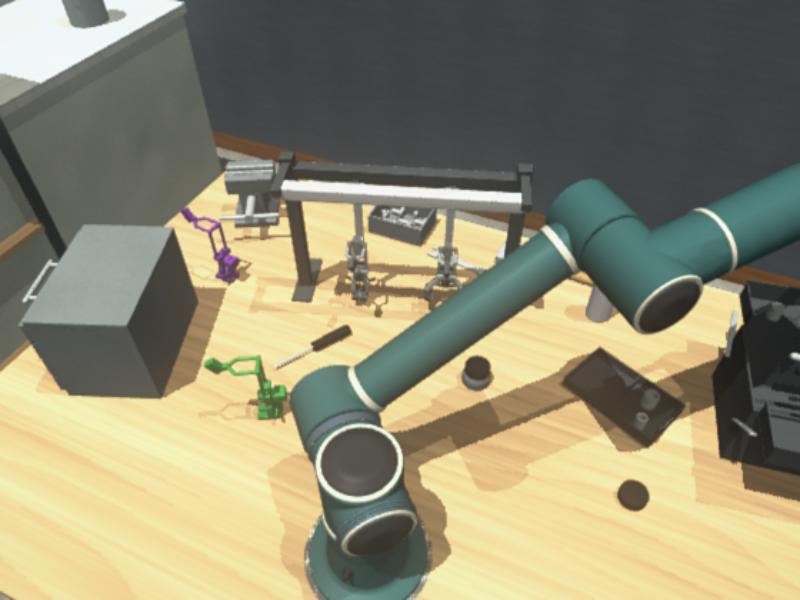

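View pics/c1.png

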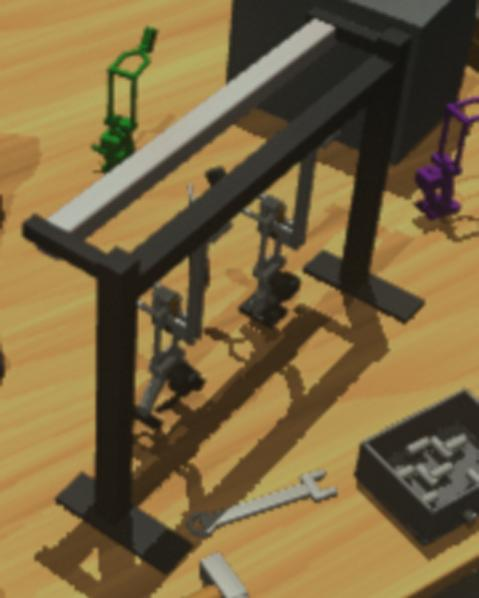

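View pics/c2.png

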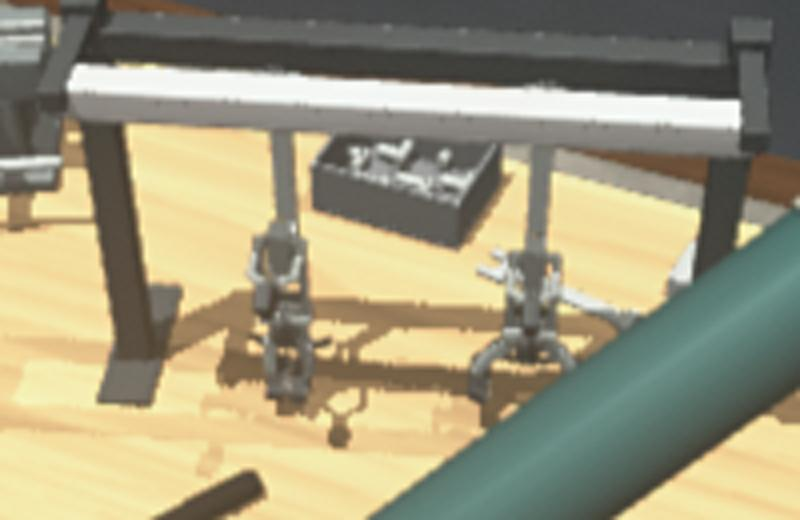

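Run:
```python
from h import *
np.set_printoptions(precision=1,suppress=True)
c=lambda u,v:(240+u/2.66,120+v/2.66)
g=lambda u,v:(180+u/4,110+v/4)
a=atz('d1.png',*g(72,112),342);b=atz('d1.png',*g(740,153),342); d=a-b; print(a,b,np.linalg.norm(d),np.degrees(np.arctan2(-d[0],d[1])))
# scene lamp upper edges -- rear (camera side) top & bottom 
for p,q in [((50,218),(322,20)),((72,238),(336,40))]:
    for z in (342,360,390):
        a=atz('s1.png',*c(*q),z);b=atz('s1.png',*c(*p),z); d=a-b; print('sc',z,a,b,np.linalg.norm(d),np.degrees(np.arctan2(-d[0],d[1])))
# foot plates
for z in (0,6):
  P=[atz('s1.png',*c(*p),z) for p in [(165,572),(190,548),(58,498),(80,476),(405,320),(424,298),(305,268),(325,253)]]
  print('feet',z,*P)
# lug
print('lug', tri(('s1.png',*c(217,177)),('d1.png',*g(264,296))))
print('beak/hook', tri(('s1.png',*c(272,205)),('d1.png',*g(285,228))))
print('foot', tri(('s1.png',*c(265,312)),('d1.png',*g(287,398))))
```

```text
[480.5 418.6 342. ] [633.3 -54.1 342. ] 496.76514613684407 17.904123405584453
sc 342 [437.9 455.3 342. ] [590.1 -25.9 342. ] 504.7390089412132 17.55703212409234
sc 360 [459.4 435.3 360. ] [608.8 -36.7 360. ] 495.0375176705639 17.55703212409236
sc 390 [495.4 402.  390. ] [639.8 -54.6 390. ] 478.8683655528149 17.557032124092366
sc 342 [482.3 441.1 342. ] [629. -23. 342.] 486.7814407270916 17.5438254463812
sc 360 [503.  421.4 360. ] [646.9 -33.8 360. ] 477.42510841619236 17.54382544638115
sc 390 [537.5 388.5 390. ] [676.7 -51.9 390. ] 461.8312212313601 17.543825446381177
feet 0 [817.4 -20.9   0. ] [805.5  20.5   0. ] [669.  -67.7   0. ] [654.8 -29.5   0. ] [655.3 466.    0. ] [636.7 515.5   0. ] [507.3 418.4   0. ] [497.5 461.    0. ]
feet 6 [820.8 -23.5   6. ] [809.   17.7   6. ] [673.2 -70.1   6. ] [659.1 -32.1   6. ] [659.5 461.1   6. ] [641.  510.3   6. ] [512.3 413.7   6. ] [502.4 456.1   6. ]
lug (array([487.6, 270.1, 204.5]), [np.float64(0.17489009559114116), np.float64(0.17489009559126903)])
beak/hook (array([567.6, 292.4, 205.8]), [np.float64(1.1186777782557953), np.float64(1.1186777782556894)])
foot (array([560.9, 302.2,  14.4]), [np.float64(6.2490105731491195), np.float64(6.249010573148929)])
```

>>> {"method": "arm_command", "body": {
  "plan": [
    {"linear": [0.08, -0.288, -0.127], "roll": 0},
    {"linear": [0.08, -0.288, -0.127], "roll": 0},
    {"linear": [0.08, -0.288, -0.127], "roll": 0},
    {"linear": [0.08, -0.288, -0.127], "roll": 0},
    {"linear": [0.08, -0.288, -0.127], "roll": 0},
    {"linear": [0.08, -0.288, -0.127], "roll": 0},
    {"linear": [0.08, -0.288, -0.127], "roll": 0},
    {"linear": [0.08, -0.288, -0.127], "roll": 0}
  ]
}}

```text
t: 3.58
position: [699.4, -412.2, 393.4]
tcp_rot: [2.93, 0.635, 0.145]
ft_force: [1.2, 0.8, 0.3]
gripper_width: 85.3
```

```bash
python3 -c "
from h import *
st()"
```

```text
3.5833 q [-0.5483  0.3758  1.1784 -0.0351  1.4207  0.5983] p [ 699.4253 -412.1973  393.4475] tilt 9.763090084037874 F [1.1886 0.7757 0.2971] w 85.29751559025756
[[ 0.9064  0.404   0.1235]
 [ 0.4175 -0.9012 -0.1162]
 [ 0.0644  0.1569 -0.9855]]
```

>>> {"method": "arm_command", "body": {
  "plan": [
    {"linear": [0.08, -0.288, -0.127], "roll": 0},
    {"linear": [0.08, -0.288, -0.127], "roll": 0},
    {"linear": [0.08, -0.288, -0.127], "roll": 0},
    {"linear": [0.08, -0.288, -0.127], "roll": 0},
    {"linear": [0.08, -0.288, -0.127], "roll": 0},
    {"linear": [0.08, -0.288, -0.127], "roll": 0},
    {"linear": [0.08, -0.288, -0.127], "roll": 0},
    {"linear": [0.08, -0.288, -0.127], "roll": 0}
  ]
}}

```text
t: 4.25
position: [639.9, -103.8, 480.4]
tcp_rot: [2.932, 0.636, 0.15]
ft_force: [0.9, -0.4, 0.3]
gripper_width: 85.4
```

>>> {"method": "arm_command", "body": {
  "plan": [
    {"linear": [0.08, -0.288, -0.127], "roll": 0},
    {"linear": [0.08, -0.288, -0.127], "roll": 0},
    {"linear": [0.08, -0.288, -0.127], "roll": 0},
    {"linear": [0.08, -0.288, -0.127], "roll": 0},
    {"linear": [0.08, -0.288, -0.127], "roll": 0},
    {"linear": [0.08, -0.288, -0.127], "roll": 0},
    {"linear": [0.08, -0.288, -0.127], "roll": 0},
    {"linear": [0.08, -0.288, -0.127], "roll": 0}
  ]
}}

```text
t: 4.92
position: [580.0, 203.4, 566.3]
tcp_rot: [2.936, 0.637, 0.15]
ft_force: [0.1, -0.4, 0.2]
gripper_width: 85.5
```

```bash
cat >> h.py <<'E'
YAW=np.radians(17.7)
def want(tilt=35):
    t=np.radians(tilt);c,s=np.cos(YAW),np.sin(YAW)
    z=np.array([np.sin(t)*c,np.sin(t)*s,-np.cos(t)]); y=np.array([s,-c,0]); return np.column_stack([np.cross(y,z),y,z])
def need(tilt=35):
    s,R=st(); zt=want(tilt)[:,2]; z=R[:,2]; ax=np.cross(z,zt); n=np.linalg.norm(ax); ang=np.degrees(np.arctan2(n,z@zt)); ax/=n
    # rotation of the outward push at azimuth a is about (s a,-c a,0)
    print('need',ang,'axis',ax,'push azimuth',np.degrees(np.arctan2(ax[0],-ax[1])),'my azimuth',np.degrees(np.arctan2(s['position'][1],s['position'][0])),'r',np.hypot(*s['position'][:2]))
    return s,R
E
python3 -c "
from h import *
need()"
```

```text
4.9167 q [ 0.3804  0.08    1.2257 -0.1509  1.7572  1.4898] p [579.9642 203.3839 566.2537] tilt 9.554698694186799 F [ 0.1488 -0.3726  0.1836] w 85.47338984099316
[[ 0.9057  0.4051  0.1251]
 [ 0.4184 -0.9017 -0.1091]
 [ 0.0686  0.1512 -0.9861]]
need 31.007039733037004 axis [ 0.5073 -0.8471  0.1581] push azimuth 30.917800786645298 my azimuth 19.32492361886705 r 614.5921430413076
```

>>> {"method": "arm_command", "body": {
  "plan": [
    {"linear": [0.32, -0.153, -0.052], "roll": 0},
    {"linear": [0.32, -0.153, -0.052], "roll": 0},
    {"linear": [0.32, -0.153, -0.052], "roll": 0},
    {"linear": [0.32, -0.153, -0.052], "roll": 0},
    {"linear": [0.32, -0.153, -0.052], "roll": 0},
    {"linear": [0.32, -0.153, -0.052], "roll": 0},
    {"linear": [0.32, -0.153, -0.052], "roll": 0},
    {"linear": [0.32, -0.153, -0.052], "roll": 0}
  ]
}}

```text
t: 5.58
position: [746.3, 425.1, 563.5]
tcp_rot: [2.935, 0.642, 0.157]
ft_force: [1.2, 0.8, -3.6]
gripper_width: 85.4
```

```bash
python3 -c "
from h import *
need()"
```

```text
5.5833 q [ 0.5534  0.7404  0.3178 -0.1783  2.0221  1.6106] p [746.3392 425.1058 563.4574] tilt 9.704293974653147 F [ 1.2079  0.7633 -3.6064] w 85.42445900675868
[[ 0.9039  0.4076  0.13  ]
 [ 0.4215 -0.9005 -0.1073]
 [ 0.0733  0.1518 -0.9857]]
need 30.712122816294052 axis [ 0.5087 -0.8461  0.1592] push azimuth 31.014821116503853 my azimuth 29.665316274069053 r 858.9163070309002
```

>>> {"method": "arm_command", "body": {
  "plan": [
    {"linear": [0.4, -0.04, -0.05], "roll": 0},
    {"linear": [0.4, -0.04, -0.05], "roll": 0},
    {"linear": [0.4, -0.04, -0.05], "roll": 0}
  ]
}}

```text
t: 5.83
position: [778.6, 441.3, 540.3]
tcp_rot: [2.943, 0.644, 0.228]
ft_force: [0.5, -0.5, -0.5]
gripper_width: 85.2
```

>>> {"method": "arm_command", "body": {
  "plan": [
    {"linear": [0.4, -0.04, -0.05], "roll": 0},
    {"linear": [0.4, -0.04, -0.05], "roll": 0},
    {"linear": [0.4, -0.04, -0.05], "roll": 0}
  ]
}}

```text
t: 6.08
position: [808.3, 456.9, 509.4]
tcp_rot: [2.947, 0.648, 0.274]
ft_force: [0.5, 0.2, 0.4]
gripper_width: 85.6
```

```bash
python3 -c "
from h import *
need()"
```

```text
6.0833 q [ 0.549   0.8106  0.3109 -0.173   1.8803  1.6228] p [808.3414 456.8536 509.4391] tilt 12.197197967232697 F [0.5317 0.1615 0.3928] w 85.55337518655517
[[ 0.8926  0.4044  0.1992]
 [ 0.4246 -0.9026 -0.0704]
 [ 0.1513  0.1474 -0.9774]]
need 26.20265795608014 axis [ 0.5166 -0.84    0.1658] push azimuth 31.591403796214404 my azimuth 29.47400785746324 r 928.5100620666525
```

>>> {"method": "arm_command", "body": {
  "plan": [
    {"linear": [0.36, -0.005, -0.18], "roll": 0},
    {"linear": [0.36, -0.005, -0.18], "roll": 0},
    {"linear": [0.36, -0.005, -0.18], "roll": 0}
  ]
}}

```text
t: 6.33
position: [817.3, 459.0, 515.8]
tcp_rot: [2.949, 0.653, 0.324]
ft_force: [-0.3, -0.3, -0.3]
gripper_width: 85.4
```

>>> {"method": "arm_command", "body": {
  "plan": [
    {"linear": [0.36, -0.005, -0.18], "roll": 0},
    {"linear": [0.36, -0.005, -0.18], "roll": 0},
    {"linear": [0.36, -0.005, -0.18], "roll": 0}
  ]
}}

```text
t: 6.58
position: [824.6, 461.3, 525.3]
tcp_rot: [2.951, 0.659, 0.378]
ft_force: [-0.1, -0.5, 0.5]
gripper_width: 85.5
```

```bash
python3 -c "
from h import *
need()"
```

```text
6.5833 q [ 0.5451  0.7975  0.3109 -0.1732  1.8223  1.6158] p [824.6409 461.2692 525.3343] tilt 15.236309177703392 F [-0.1131 -0.4769  0.4819] w 85.45696918912171
[[ 0.8761  0.406   0.2601]
 [ 0.4293 -0.9024 -0.0375]
 [ 0.2195  0.1445 -0.9649]]
need 22.18722896950712 axis [ 0.5269 -0.8319  0.1744] push azimuth 32.34784039589521 my azimuth 29.220800684516913 r 944.8818981062302
```

>>> {"method": "arm_command", "body": {
  "plan": [
    {"linear": [0.36, -0.03, -0.17], "roll": 0},
    {"linear": [0.36, -0.03, -0.17], "roll": 0},
    {"linear": [0.36, -0.03, -0.17], "roll": 0},
    {"linear": [0.36, -0.03, -0.17], "roll": 0},
    {"linear": [0.36, -0.03, -0.17], "roll": 0},
    {"linear": [0.36, -0.03, -0.17], "roll": 0},
    {"linear": [0.36, -0.03, -0.17], "roll": 0},
    {"linear": [0.36, -0.03, -0.17], "roll": 0}
  ]
}}

```text
t: 7.25
position: [826.0, 472.5, 533.3]
tcp_rot: [2.953, 0.663, 0.427]
ft_force: [1.0, -0.4, -0.5]
gripper_width: 85.4
```

```bash
python3 -c "
from h import *
need()"
```

```text
7.25 q [ 0.5558  0.7911  0.3113 -0.176   1.7969  1.624 ] p [826.0361 472.504  533.299 ] tilt 16.794603064640143 F [ 0.9873 -0.378  -0.5446] w 85.39649542069225
[[ 0.8669  0.4068  0.2881]
 [ 0.4306 -0.9023 -0.0219]
 [ 0.2511  0.143  -0.9573]]
need 20.310208194684197 axis [ 0.5326 -0.8272  0.1792] push azimuth 32.77825064588939 my azimuth 29.770152839168407 r 951.6279094956622
```

>>> {"method": "arm_command", "body": {
  "plan": [
    {"linear": [0.36, -0.03, -0.15], "roll": 0}
  ]
}}

```text
t: 7.33
position: [831.8, 477.5, 537.5]
tcp_rot: [2.953, 0.667, 0.467]
ft_force: [-0.4, 0.2, -0.4]
gripper_width: 85.4
```

>>> {"method": "arm_command", "body": {
  "plan": [
    {"linear": [0.36, -0.03, -0.15], "roll": 0}
  ]
}}

```text
t: 7.42
position: [837.2, 483.0, 544.5]
tcp_rot: [2.953, 0.671, 0.514]
ft_force: [-0.7, -0.1, -0.6]
gripper_width: 85.3
```

>>> {"method": "arm_command", "body": {
  "plan": [
    {"linear": [0.36, -0.03, -0.15], "roll": 0}
  ]
}}

```text
t: 7.5
position: [841.5, 487.9, 552.6]
tcp_rot: [2.953, 0.674, 0.558]
ft_force: [0.3, 0.7, 0.1]
gripper_width: 85.3
```

>>> {"method": "arm_command", "body": {
  "plan": [
    {"linear": [0.36, -0.03, -0.15], "roll": 0}
  ]
}}

```text
t: 7.58
position: [845.1, 492.6, 561.3]
tcp_rot: [2.951, 0.678, 0.602]
ft_force: [0.0, 0.6, -1.1]
gripper_width: 85.2
```

```bash
python3 -c "
from h import *
need()"
```

```text
7.5833 q [ 0.5653  0.7724  0.3117 -0.1797  1.6998  1.6291] p [845.1385 492.6289 561.339 ] tilt 22.694534473436608 F [ 0.0291  0.6402 -1.0922] w 85.24571785793891
[[ 0.8277  0.4089  0.3843]
 [ 0.43   -0.9022  0.0339]
 [ 0.3606  0.1372 -0.9226]]
need 13.676797505413786 axis [ 0.563  -0.8006  0.2051] push azimuth 35.11642201643442 my azimuth 30.237789556325513 r 978.2342670382128
```

>>> {"method": "arm_command", "body": {
  "plan": [
    {"linear": [0.36, -0.1, -0.11], "roll": 0}
  ]
}}

```text
t: 7.67
position: [847.8, 502.5, 568.0]
tcp_rot: [2.95, 0.678, 0.648]
ft_force: [-0.5, -0.5, 0.8]
gripper_width: 85.7
```

>>> {"method": "arm_command", "body": {
  "plan": [
    {"linear": [0.36, -0.1, -0.11], "roll": 0}
  ]
}}

```text
t: 7.75
position: [849.2, 514.8, 572.5]
tcp_rot: [2.948, 0.683, 0.689]
ft_force: [0.1, 0.7, 0.1]
gripper_width: 85.3
```

>>> {"method": "arm_command", "body": {
  "plan": [
    {"linear": [0.36, -0.1, -0.11], "roll": 0}
  ]
}}

```text
t: 7.83
position: [850.3, 526.4, 577.8]
tcp_rot: [2.946, 0.688, 0.73]
ft_force: [-0.1, -0.1, -0.2]
gripper_width: 85.4
```

>>> {"method": "arm_command", "body": {
  "plan": [
    {"linear": [0.36, -0.1, -0.11], "roll": 0}
  ]
}}

```text
t: 7.92
position: [851.0, 537.2, 584.2]
tcp_rot: [2.943, 0.692, 0.772]
ft_force: [-0.2, 0.4, -0.7]
gripper_width: 85.1
```

>>> {"method": "arm_command", "body": {
  "plan": [
    {"linear": [0.36, -0.1, -0.11], "roll": 0}
  ]
}}

```text
t: 8.0
position: [851.3, 547.4, 591.9]
tcp_rot: [2.94, 0.695, 0.814]
ft_force: [-0.2, 0.7, 0.0]
gripper_width: 85.3
```

```bash
python3 -c "
from h import *
need()"
```

```text
8.0 q [ 0.6152  0.76    0.3121 -0.2002  1.5789  1.6697] p [851.283  547.4171 591.9028] tilt 30.173406109418703 F [-0.1694  0.74    0.0199] w 85.34122722031348
[[ 0.7658  0.4144  0.4917]
 [ 0.4208 -0.9012  0.104 ]
 [ 0.4862  0.1273 -0.8645]]
need 5.731815167485611 axis [ 0.6564 -0.6967  0.2895] push azimuth 43.292321094595884 my azimuth 32.74302352862163 r 1012.1009545560415
```

Run:
```python
from h import *
a=snap('scene','s2.png');b=snap('side','d2.png')
cv2.imwrite('pics/v.png',np.hstack([cv2.resize(a['img'],(400,300)),cv2.resize(b['img'],(400,300))]))
crop('d2.png',180,110,380,240,4,'c2.png')
```

```text
(no output)
```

View pics/v.png

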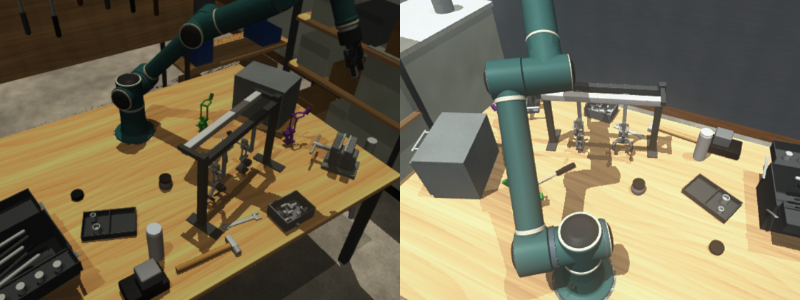

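>>> {"method": "arm_command", "body": {
  "plan": [
    {"linear": [-0.03, -0.165, -0.045], "roll": 0},
    {"linear": [-0.03, -0.165, -0.045], "roll": 0},
    {"linear": [-0.03, -0.165, -0.045], "roll": 0},
    {"linear": [-0.03, -0.165, -0.045], "roll": 0}
  ]
}}

```text
t: 8.43
position: [739.7, 669.9, 592.1]
tcp_rot: [2.941, 0.693, 0.817]
ft_force: [0.4, -0.1, 0.1]
gripper_width: 85.7
```

```bash
python3 -c "
from h import *
need()"
```

```text
8.4333 q [ 0.8104  0.7604  0.3117 -0.2897  1.6191  1.8376] p [739.7332 669.9133 592.0662] tilt 30.264936035785084 F [ 0.3882 -0.0684  0.1106] w 85.65661194242946
[[ 0.7657  0.413   0.4931]
 [ 0.4192 -0.9019  0.1044]
 [ 0.4878  0.1268 -0.8637]]
need 5.654414227482149 axis [ 0.6608 -0.6907  0.2938] push azimuth 43.73541848461649 my azimuth 42.16445132233008 r 997.9924679542994
```

>>> {"method": "arm_command", "body": {
  "plan": [
    {"linear": [0.36, -0.083, -0.02], "roll": 0}
  ]
}}

```text
t: 8.52
position: [741.0, 684.9, 593.8]
tcp_rot: [-2.93, -0.714, -0.853]
ft_force: [-0.2, 0.6, 0.3]
gripper_width: 85.6
```

>>> {"method": "arm_command", "body": {
  "plan": [
    {"linear": [0.36, -0.083, -0.02], "roll": 0}
  ]
}}

```text
t: 8.6
position: [754.7, 686.6, 596.4]
tcp_rot: [-2.91, -0.708, -0.893]
ft_force: [-0.6, -0.9, -0.0]
gripper_width: 85.6
```

>>> {"method": "arm_command", "body": {
  "plan": [
    {"linear": [0.36, -0.083, -0.02], "roll": 0}
  ]
}}

```text
t: 8.68
position: [764.8, 690.4, 599.7]
tcp_rot: [-2.888, -0.704, -0.929]
ft_force: [-0.3, -0.3, 0.3]
gripper_width: 85.3
```

```bash
python3 -c "
from h import *
need()"
```

```text
8.6833 q [ 0.806   0.7682  0.3123 -0.2882  1.522   1.8331] p [764.7808 690.4194 599.675 ] tilt 34.73439317962805 F [-0.2722 -0.3489  0.2729] w 85.30085470606902
[[ 0.7201  0.427   0.5469]
 [ 0.4108 -0.8976  0.1599]
 [ 0.5592  0.1095 -0.8218]]
need 0.8421317761125907 axis [ 0.8368 -0.0739  0.5425] push azimuth 84.95052617131552 my azimuth 42.074705440230666 r 1030.3245057416796
```

```bash
cat >> h.py <<'E'
def go(target,tilt=35):
    s,R=st(); W=want(tilt); M=R.T@W; roll=np.degrees(np.arctan2(M[1,0]-M[0,1],M[0,0]+M[1,1]))
    d=R.T@(np.array(target)-s['position']); print('tool delta m',d/1000,'norm',np.linalg.norm(d),'roll',roll,'resid deg',np.degrees(np.arccos((np.trace(M)-1)/2)))
E
python3 -c "
from h import *
go([400,243,380])"
```

```text
8.6833 q [ 0.806   0.7682  0.3123 -0.2882  1.522   1.8331] p [764.7808 690.4194 599.675 ] tilt 34.73439317962805 F [-0.2722 -0.3489  0.2729] w 85.30085470606902
[[ 0.7201  0.427   0.5469]
 [ 0.4108 -0.8976  0.1599]
 [ 0.5592  0.1095 -0.8218]]
tool delta m [-0.5693  0.2218 -0.0905] norm 617.6619250934436 roll 9.930698121058239 resid deg 9.966251793753578
```

>>> {"method": "arm_command", "body": {
  "plan": [
    {"linear": [-0.04, 0.0155, -0.0064], "roll": 2},
    {"linear": [-0.08, 0.031, -0.0128], "roll": 4},
    {"linear": [-0.12, 0.0465, -0.019], "roll": 6},
    {"linear": [-0.155, 0.062, -0.025], "roll": 8},
    {"linear": [-0.19, 0.077, -0.031], "roll": 9.9},
    {"linear": [-0.23, 0.09, -0.037], "roll": 9.9},
    {"linear": [-0.27, 0.105, -0.043], "roll": 9.9},
    {"linear": [-0.3, 0.117, -0.048], "roll": 9.9}
  ]
}}

```text
t: 9.35
position: [587.8, 471.0, 493.9]
tcp_rot: [-2.893, -0.441, -0.907]
ft_force: [0.1, -0.2, 0.3]
gripper_width: 85.5
```

```bash
python3 -c "
from h import *
go([400,243,380])"
```

```text
9.35 q [ 0.7644  0.0173  1.5228 -0.3055  1.0712  2.1068] p [587.8397 470.9945 493.8852] tilt 34.712117334772955 F [ 0.1269 -0.1943  0.2943] w 85.47761050886079
[[ 0.7837  0.2945  0.5469]
 [ 0.2484 -0.9556  0.1586]
 [ 0.5693  0.0115 -0.822 ]]
tool delta m [-0.2687  0.1612 -0.0453] norm 316.5992677747122 roll -0.09142286493479324 resid deg 0.9219374834068887
```

>>> {"method": "arm_command", "body": {
  "plan": [
    {"linear": [-0.034, 0.02, -0.0057], "roll": 0},
    {"linear": [-0.068, 0.04, -0.0114], "roll": 0},
    {"linear": [-0.102, 0.06, -0.017], "roll": 0},
    {"linear": [-0.136, 0.08, -0.023], "roll": 0},
    {"linear": [-0.17, 0.1, -0.0285], "roll": 0},
    {"linear": [-0.204, 0.12, -0.034], "roll": 0},
    {"linear": [-0.238, 0.14, -0.04], "roll": 0},
    {"linear": [-0.2687, 0.161, -0.045], "roll": 0}
  ]
}}

```text
t: 10.02
position: [400.0, 243.8, 379.5]
tcp_rot: [-2.893, -0.442, -0.906]
ft_force: [-0.5, -2.2, 0.4]
gripper_width: 85.5
```

Run:
```python
from h import *
go([400,243,380])
snap('wrist','w1.png');snap('scene','s3.png')
crop('s3.png',240,120,420,345,2.66,'c1.png')
```

```text
10.0167 q [ 0.6437 -0.5903  2.1795 -0.2427  0.9914  1.9859] p [399.9581 243.836  379.4585] tilt 34.69442790365394 F [-0.5153 -2.1512  0.4005] w 85.48368958827542
[[ 0.7836  0.2952  0.5466]
 [ 0.2491 -0.9554  0.1588]
 [ 0.5691  0.0118 -0.8222]]
tool delta m [ 0.0001  0.0008 -0.0006] norm 0.996918511629641 roll -0.04993616806946202 resid deg 0.9133192657978543
```

View pics/w1.png

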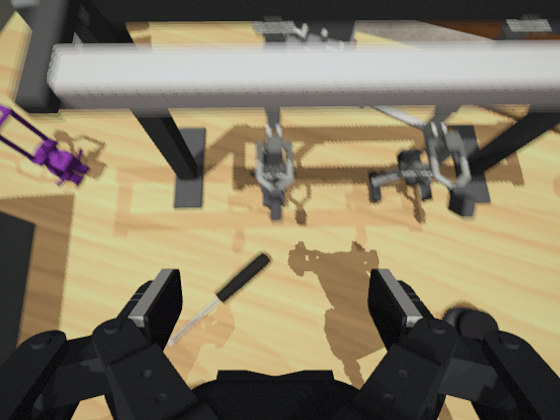

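View pics/c1.png

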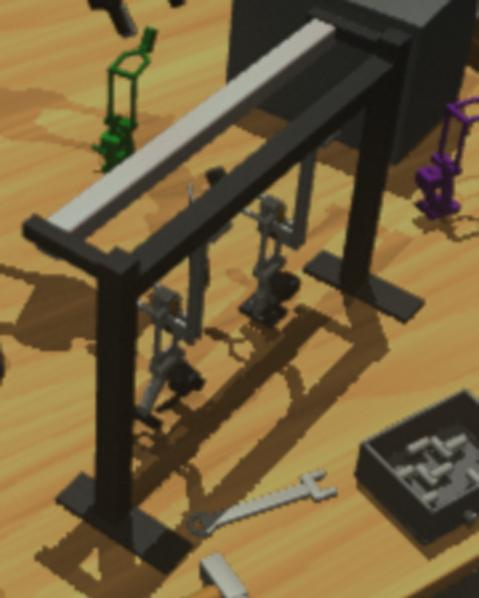

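Run:
```python
from h import *
crop('w1.png',220,90,340,230,4.2,'c3.png')
d=np.load('pics/w1.png.npz'); 
for X,n in [((503.1,275.3,198),'lug'),((581.2,300.2,190),'bar')]:
    print(n,*[proj(f,X) for f in ('w1.png','d1.png','s1.png')])
```

```text
lug [272.34964456 192.92818061] [246.85526531 182.03190618] [325.49118353 190.14886523]
bar [271.88977014 132.58311175] [250.97276404 167.384787  ] [346.10957463 202.60883189]
```

View pics/c3.png

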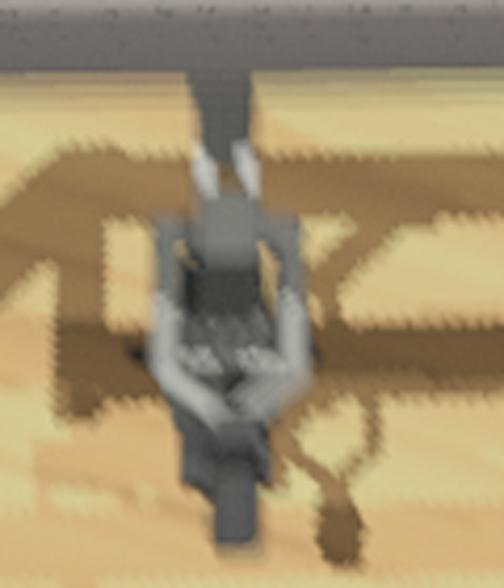

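Run:
```python
from h import *
d=np.load('pics/w1.png.npz'); print(d['eye'], cv2.Rodrigues(d['rotation'])[0][:,2], 'dist',np.linalg.norm(d['eye']-np.array([503,275,198])))
g=lambda u,v:(180+u/4,110+v/4)
c=lambda u,v:(240+u/2.66,120+v/2.66)
w=lambda u,v:(220+u/4.2,90+v/4.2)
Rz=np.array([[np.cos(YAW),-np.sin(YAW),0],[np.sin(YAW),np.cos(YAW),0],[0,0,1]])
H=np.array([581.2,300.2,190])
# predicted lug corners in crop coords
for nm,f,inv in [('w','w1.png',lambda p:(p-[220,90])*4.2),('side','d1.png',lambda p:(p-[180,110])*4),('scene','s1.png',lambda p:(p-[240,120])*2.66)]:
    ca,sa=np.cos(np.radians(35)),np.sin(np.radians(35))
    for l in (-18,18):
        for t in(-12,12):
            o=np.array([-82,0,8])+l*np.array([-sa,0,ca])+t*np.array([ca,0,sa])
            print(nm,l,t,[inv(proj(f,H+Rz@(o+[0,y,0]))).round() for y in(-7,7)])
crop('d1.png',235,160,265,215,11,'c4.png')
crop('s1.png',305,170,360,250,7,'c5.png')
```

```text
[382.95936215 239.84624504 541.77643707] [-0.28301718 -0.07484698  0.95618994] dist 365.824794006615
w -18 -12 [array([244., 457.]), array([195., 457.])]
w -18 12 [array([244., 374.]), array([194., 374.])]
w 18 -12 [array([248., 495.]), array([194., 495.])]
w 18 12 [array([248., 405.]), array([193., 405.])]
side -18 -12 [array([278., 308.]), array([261., 307.])]
side -18 12 [array([281., 279.]), array([263., 278.])]
side 18 -12 [array([272., 298.]), array([254., 297.])]
side 18 12 [array([275., 269.]), array([257., 267.])]
scene -18 -12 [array([223., 203.]), array([230., 198.])]
scene -18 12 [array([237., 201.]), array([244., 196.])]
scene 18 -12 [array([211., 178.]), array([218., 172.])]
scene 18 12 [array([225., 175.]), array([232., 170.])]
```

View pics/c4.png

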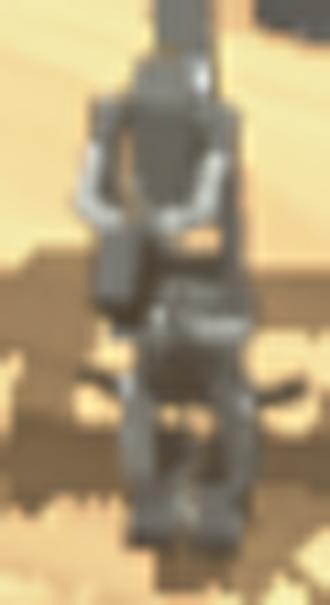

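View pics/c5.png

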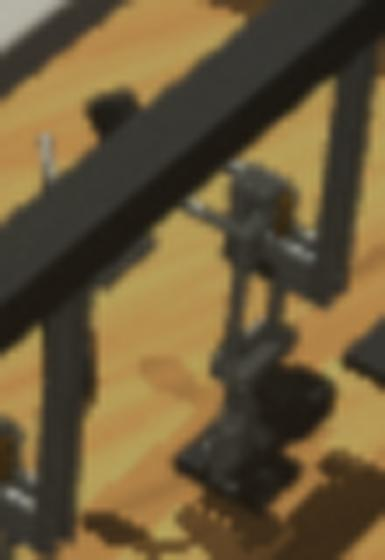

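Run:
```python
from h import *
Rz=np.array([[np.cos(YAW),-np.sin(YAW),0],[np.sin(YAW),np.cos(YAW),0],[0,0,1]])
H=np.array([581.2,300.2,190])
for o in [(-17,-9,18),(-17,9,18),(5,-9,18),(5,9,18),(-17,-9,-30),(-17,9,-30),(30,-9,0),(30,9,0),(-59-0,0,152),(-27,0,152)]:
    p=H+Rz@np.array(o); print(o,((proj('w1.png',p)-[220,90])*4.2).round(),((proj('d1.png',p)-[235,160])*11).round(),((proj('s1.png',p)-[305,170])*7).round())
```

```text
(-17, -9, 18) [251. 199.] [194.  73.] [249. 192.]
(-17, 9, 18) [186. 199.] [134.  69.] [272. 173.]
(5, -9, 18) [250. 130.] [205.  26.] [289. 212.]
(5, 9, 18) [186. 130.] [146.  22.] [312. 193.]
(-17, -9, -30) [247. 278.] [201. 195.] [240. 272.]
(-17, 9, -30) [189. 278.] [143. 191.] [262. 253.]
(30, -9, 0) [247.  90.] [220.  20.] [332. 266.]
(30, 9, 0) [187.  90.] [162.  16.] [354. 246.]
(-59, 0, 152) [224.  23.] [ 113. -211.] [208. -95.]
(-27, 0, 152) [ 222. -129.] [ 132. -281.] [269. -67.]
```

Run:
```python
from h import *
crop('s1.png',325,185,360,220,16,'c5.png')
crop('d1.png',240,155,262,185,19,'c4.png')
crop('w1.png',255,120,300,222,5.8,'c6.png')
a=cv2.imread('pics/c5.png');b=cv2.imread('pics/c4.png')
h=max(a.shape[0],b.shape[0]); 
print(a.shape,b.shape)
b=np.vstack([b,np.zeros((h-b.shape[0],b.shape[1],3),np.uint8)]);a=np.vstack([a,np.zeros((h-a.shape[0],a.shape[1],3),np.uint8)])
m=cv2.convertScaleAbs(np.hstack([a[:, :380],b]),alpha=1.5); cv2.imwrite('pics/c7.png',m)
```

```text
(560, 560, 3) (570, 418, 3)
```

View pics/c7.png

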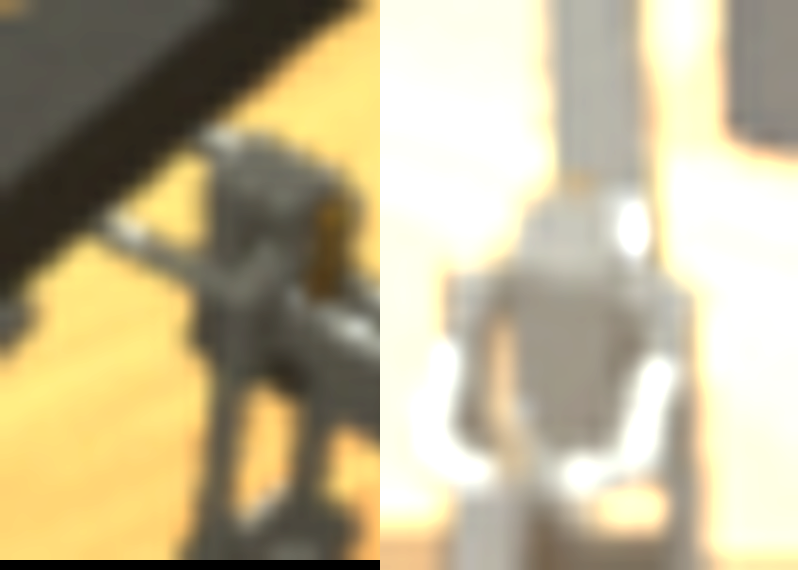

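View pics/c6.png

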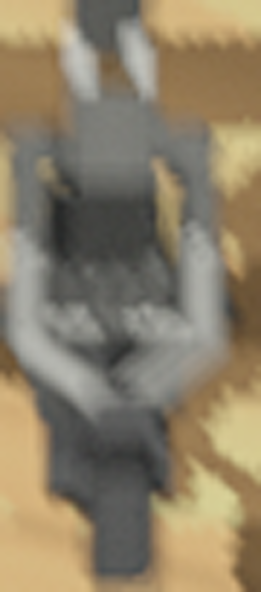

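```bash
cat > fit.py <<'E'
from h import *
from scipy.optimize import least_squares
obs=[('s1.png',(-17,-9,18),(338.4,196.2)),('s1.png',(-17,9,18),(340.6,194.1)),('s1.png',(5,9,18),(346.6,196.9)),('s1.png',(5,-9,18),(344.4,198.4)),
('d1.png',(-17,9,18),(247.6,169.1)),('d1.png',(-17,-9,18),(252.9,169.3)),('d1.png',(-17,9,-30),(247.8,178.6)),('d1.png',(-17,-9,-30),(252.9,178.6)),
('w1.png',(-17,9,18),(267.4,153.3)),('w1.png',(-17,-9,18),(281.7,153.3)),('w1.png',(-17,0,-30),(274.,164.5))]
def f(p,o=obs):
    Y=np.radians(p[3]); Rz=np.array([[np.cos(Y),-np.sin(Y),0],[np.sin(Y),np.cos(Y),0],[0,0,1]])
    return np.concatenate([proj(a,p[:3]+Rz@np.array(b,float))-c for a,b,c in o]+[[ (p[3]-17.7)*1,(p[2]-190)*.2]])
for o in (obs,obs[:8],obs[8:]):
    r=least_squares(f,[581,300,190,17.7],args=(o,)); print(r.x,r.fun.round(1))
E
python3 fit.py
```

```text
[567.54825109 293.70086951 187.71183154  18.02752724] [-2.1  0.1 -1.1 -0.5 -1.4 -0.5 -2.4  0.8 -0.5  0.8 -0.3  0.9  0.1  2.3
  0.4  2.7 -1.2 -3.3  0.  -3.4 -0.4  2.9  0.3 -0.5]
[572.84273543 296.14937423 190.05878551  17.81650667] [-0.4  0.2  0.6 -0.4  0.3 -0.4 -0.7  0.9 -0.5 -1.  -0.3 -0.8  0.2  0.6
  0.4  1.   0.1  0. ]
[567.41741969 292.85228217 184.79388743  17.6976163 ] [-0.6 -1.8  0.5 -1.9  0.1  4.1 -0.  -1. ]
```

```bash
python3 -c "
from h import *
go([457,260.5,253])"
```

```text
10.1167 q [ 0.642  -0.5945  2.186  -0.2428  0.9941  1.9864] p [397.8292 241.0206 376.0218] tilt 34.42961543850932 F [ 0.1551  0.8263 -0.7248] w 85.19769119655429
[[ 0.7866  0.2926  0.5438]
 [ 0.2485 -0.9562  0.1549]
 [ 0.5652  0.0133 -0.8248]]
tool delta m [-0.0182 -0.003   0.1367] norm 137.89481187339624 roll -0.13053087211361655 resid deg 1.1811721126694332
```

>>> {"method": "arm_command", "body": {
  "plan": [
    {"linear": [-0.005, -0.001, 0.034], "roll": 0},
    {"linear": [-0.009, -0.0015, 0.068], "roll": 0},
    {"linear": [-0.014, -0.002, 0.1], "roll": 0},
    {"linear": [-0.018, -0.003, 0.125], "roll": 0},
    {"linear": [-0.018, -0.003, 0.1365], "roll": 0},
    {"linear": [-0.018, -0.003, 0.1365], "roll": 0}
  ]
}}

```text
t: 10.62
position: [460.9, 264.6, 254.2]
tcp_rot: [-2.898, -0.442, -0.899]
ft_force: [-0.3, 0.0, -0.7]
gripper_width: 85.6
```

Run:
```python
from h import *
go([502,273.3,186])
snap('wrist','w2.png');snap('side','d2.png')
crop('d2.png',200,120,320,210,6.5,'c1.png')
```

```text
10.6167 q [ 0.5859 -0.384   2.2859 -0.2742  0.6804  2.0182] p [460.8701 264.6349 254.1748] tilt 34.37390304627711 F [-0.3316  0.0339 -0.6521] w 85.55102737543858
[[ 0.7867  0.2942  0.5427]
 [ 0.2499 -0.9557  0.1557]
 [ 0.5644  0.0131 -0.8254]]
tool delta m [-0.004   0.0029  0.0799] norm 80.09092361144641 roll -0.05862935910503061 resid deg 1.1492579780465977
```

View pics/w2.png

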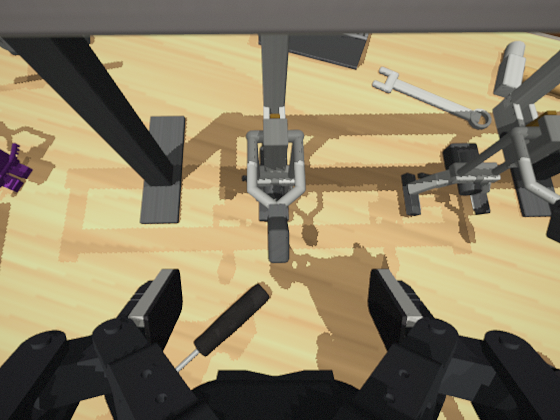

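View pics/c1.png

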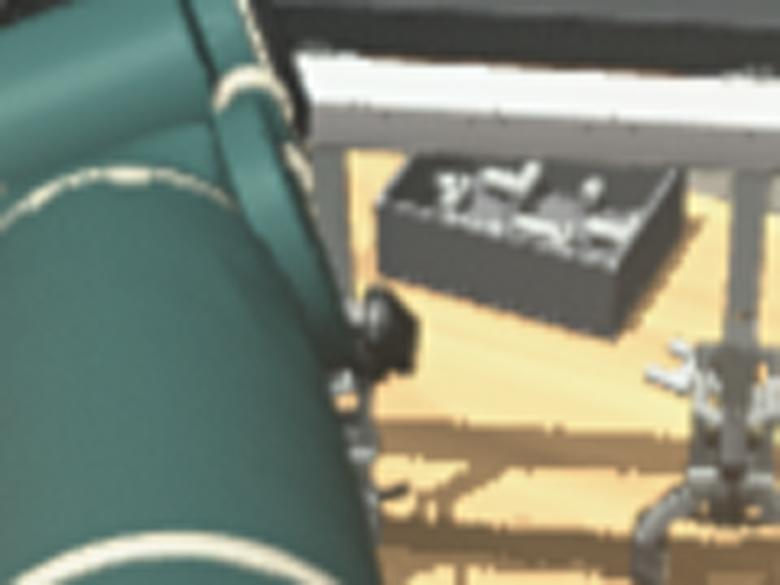

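Run:
```python
from h import *
crop('w2.png',230,90,330,275,3.2,'c3.png')
d=np.load('pics/w2.png.npz');print(d['eye'])
Y=YAW;Rz=np.array([[np.cos(Y),-np.sin(Y),0],[np.sin(Y),np.cos(Y),0],[0,0,1]])
ca,sa=np.cos(np.radians(35)),np.sin(np.radians(35))
for H in [(572.8,296.1,190),(568,294,188)]:
    H=np.array(H); P=lambda o:proj('w2.png',H+Rz@np.array(o,float)).round(1)
    for l in (-18,18):
        for t in(-12,12):
            o=np.array([-82,0,8])+l*np.array([-sa,0,ca])+t*np.array([ca,0,sa]); print(l,t,P(o+[0,7,0]),P(o-[0,7,0]))
    print('beak front',P([-17,9,18]),P([-17,-9,18]),'back',P([5,0,18]),'lamp bottom front',P([-59,0,152]))
```

```text
[444.6714382  261.13762398 416.59139675]
-18 -12 [267.8 236.1] [286.3 236. ]
-18 12 [267.6 206. ] [286.6 205.9]
18 -12 [267.7 257.7] [289.1 257.5]
18 12 [267.4 223.3] [289.6 223.2]
beak front [264.5 139.5] [289.3 139.4] back [276.6 113. ] lamp bottom front [288.2  38.9]
-18 -12 [268.6 243.4] [287.  243.3]
-18 12 [268.4 213.6] [287.4 213.5]
18 -12 [268.6 266.1] [289.9 265.9]
18 12 [268.3 232.1] [290.5 232. ]
beak front [265.3 147.3] [290.1 147.2] back [277.3 120.6] lamp bottom front [290.1  58.9]
```

View pics/c3.png

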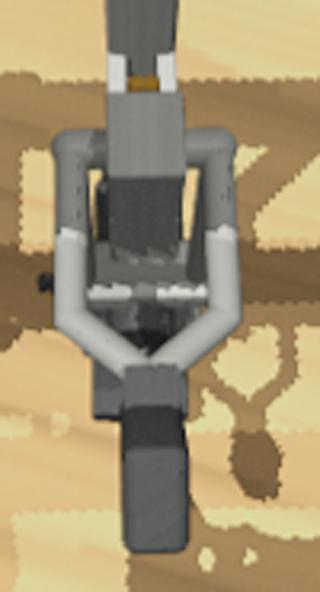

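Run:
```python
from h import *
go([499.9,272.2,184.9])
```

```text
10.7167 q [ 0.5865 -0.3878  2.2825 -0.2739  0.6817  2.018 ] p [461.6966 265.5471 258.3509] tilt 34.69008580195839 F [-0.5745  0.3384  0.7119] w 85.4246007293012
[[ 0.7839  0.2945  0.5466]
 [ 0.2484 -0.9556  0.1586]
 [ 0.569   0.0115 -0.8222]]
tool delta m [-0.0102  0.004   0.0823] norm 83.05893798444897 roll -0.09233223550670655 resid deg 0.9282384106742954
```

>>> {"method": "arm_command", "body": {
  "plan": [
    {"linear": [-0.0095, 0.004, 0.02], "roll": 0},
    {"linear": [-0.0095, 0.004, 0.04], "roll": 0},
    {"linear": [-0.0095, 0.004, 0.056], "roll": 0},
    {"linear": [-0.0095, 0.004, 0.066], "roll": 0},
    {"linear": [-0.0095, 0.004, 0.066], "roll": 0},
    {"linear": [-0.0095, 0.004, 0.066], "roll": 0}
  ]
}}

```text
t: 11.22
position: [491.5, 270.0, 199.6]
tcp_rot: [-2.892, -0.441, -0.908]
ft_force: [-0.6, -0.6, 0.5]
gripper_width: 85.5
```

Run:
```python
from h import *
go([499.9,272.2,184.9])
snap('wrist','w3.png')
snap('scene','s3.png')
crop('s3.png',240,120,420,345,2.66,'c1.png')
```

```text
11.2167 q [ 0.5518 -0.2638  2.311  -0.3066  0.5252  2.0411] p [491.5474 270.0198 199.5812] tilt 34.76273561139738 F [-0.62   -0.6167  0.4659] w 85.49001662019839
[[ 0.7832  0.2947  0.5475]
 [ 0.2482 -0.9555  0.1593]
 [ 0.5701  0.0111 -0.8215]]
tool delta m [-0.0013  0.0002  0.017 ] norm 17.031005206118763 roll -0.09345769789258773 resid deg 0.8832057177333678
```

View pics/w3.png

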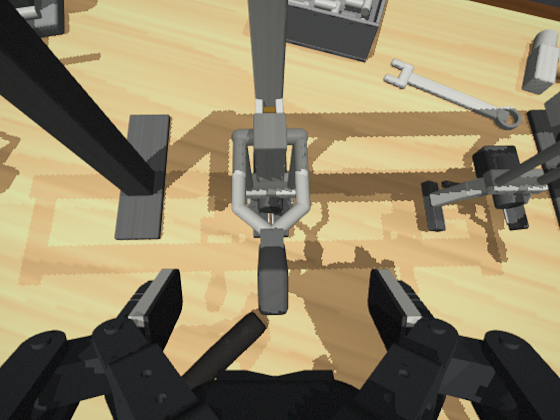

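View pics/c1.png

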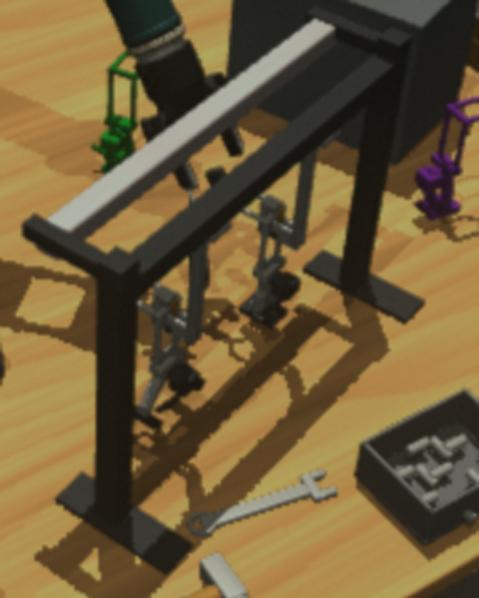

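Run:
```python
from h import *
s,R=st()
d=np.load('pics/w3.png.npz')
T=np.array([491.55,270.02,199.58]); 
for k in (0,-18.7,-36.7): 
    for x in(-11,0,11): print(k,x,proj('w3.png',T+k*R[:,2]+x*R[:,0]))
Y=YAW;Rz=np.array([[np.cos(Y),-np.sin(Y),0],[np.sin(Y),np.cos(Y),0],[0,0,1]])
ca,sa=np.cos(np.radians(35)),np.sin(np.radians(35))
H=np.array([570,294.8,189]); P=lambda o:proj('w3.png',H+Rz@np.array(o,float)).round(1)
for l in (-18,18):
        for t in(-12,12):
            o=np.array([-82,0,8])+l*np.array([-sa,0,ca])+t*np.array([ca,0,sa]); print(l,t,P(o+[0,7,0]),P(o-[0,7,0]))
print('beak front',P([-17,9,18]),P([-17,-9,18]),'back',P([5,0,18]))
crop('w3.png',200,90,340,330,2.5,'c3.png')
```

```text
11.3167 q [ 0.5519 -0.265   2.3109 -0.3066  0.525   2.0411] p [491.6578 270.2029 200.3589] tilt 34.846347440538835 F [0.3224 0.3357 0.4042] w 85.531320758461
[[ 0.7824  0.2949  0.5485]
 [ 0.2479 -0.9555  0.1601]
 [ 0.5713  0.0107 -0.8207]]
0 -11 [273.0812 291.1318]
0 0 [273.068  271.7891]
0 11 [273.0541 251.6192]
-18.7 -11 [272.9179 313.6496]
-18.7 0 [272.8991 292.4201]
-18.7 11 [272.8794 270.1665]
-36.7 -11 [272.7179 341.2095]
-36.7 0 [272.6913 317.815 ]
-36.7 11 [272.6631 293.1336]
-18 -12 [260.9 275.2] [285.5 275. ]
-18 12 [260.3 236.2] [285.9 236. ]
18 -12 [258.9 314.1] [289.1 313.8]
18 12 [258.1 267.7] [289.8 267.4]
beak front [255.8 146.9] [289.5 146.8] back [272.4 111.2]
```

View pics/c3.png

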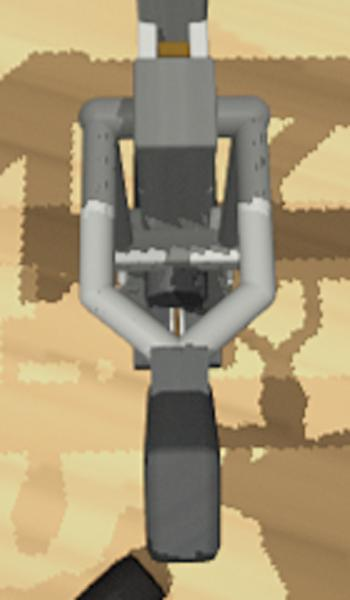

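>>> {"method": "arm_command", "body": {
  "plan": [
    {"linear": [-0.0018, 0, 0.008], "roll": 0},
    {"linear": [-0.0018, 0, 0.016], "roll": 0},
    {"linear": [-0.0018, 0, 0.0172], "roll": 0},
    {"linear": [-0.0018, 0, 0.0172], "roll": 0}
  ]
}}

```text
t: 11.65
position: [498.8, 271.7, 182.1]
tcp_rot: [-2.894, -0.441, -0.904]
ft_force: [0.5, -0.1, -0.1]
gripper_width: 85.8
```

>>> {"method": "arm_command", "body": {
  "plan": [
    {"linear": [0, 0, 0], "roll": 0},
    {"linear": [0, 0, 0], "roll": 0},
    {"linear": [0, 0, 0], "roll": 0},
    {"linear": [0, 0, 0], "roll": 0},
    {"linear": [0, 0, 0], "roll": 0},
    {"linear": [0, 0, 0], "roll": 0}
  ],
  "jaw": 1,
  "grip_force": 80
}}

```text
t: 12.15
position: [499.2, 272.3, 183.6]
tcp_rot: [-2.892, -0.441, -0.907]
ft_force: [-1.5, 8.5, -0.0]
gripper_width: 12.9
```

Run:
```python
from h import *
go([499.9,272.2,184.9])
snap('wrist','w4.png')
```

```text
12.15 q [ 0.5458 -0.2259  2.3146 -0.3226  0.4841  2.0564] p [499.1503 272.2901 183.569 ] tilt 34.74487028145674 F [-1.544   8.5335 -0.0358] w 12.91905464841867
[[ 0.7834  0.2949  0.5471]
 [ 0.2482 -0.9555  0.1597]
 [ 0.5698  0.0107 -0.8217]]
tool delta m [ 0.0013  0.0003 -0.0007] norm 1.5302650220408196 roll -0.0965259271946532 resid deg 0.8620321723820615
```

View pics/w4.png

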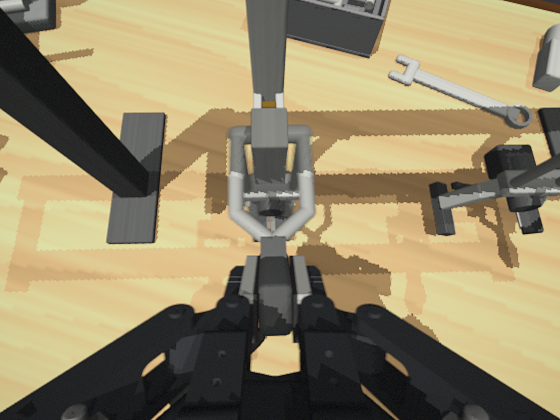

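>>> {"method": "arm_command", "body": {
  "plan": [
    {"linear": [0.003, 0, 0.0015], "roll": 0},
    {"linear": [0.006, 0, 0.0035], "roll": 0},
    {"linear": [0.009, 0, 0.0055], "roll": 0},
    {"linear": [0.012, 0, 0.0072], "roll": 0},
    {"linear": [0.012, 0, 0.0072], "roll": 0}
  ]
}}

```text
t: 12.62
position: [511.5, 275.7, 183.8]
tcp_rot: [-2.895, -0.441, -0.903]
ft_force: [-6.4, -1.6, 2.1]
gripper_width: 13.0
```

Run:
```python
from h import *
s,R=st(); d=s['position']-[499.2,272.3,183.6]; print(d@[.953,.304,0],d@[-.304,.953,0],d[2],'Fx',s['ft_force']@[.953,.304,0],'Fy',s['ft_force']@[-.304,.953,0])
snap('wrist','w5.png'); crop('w5.png',200,80,340,320,2.5,'c3.png')
```

```text
12.6167 q [ 0.5373 -0.1972  2.2905 -0.3155  0.4807  2.0439] p [511.4777 275.6504 183.7712] tilt 34.56787824476748 F [-6.4441 -1.5929  2.0943] w 12.953044442282009
[[ 0.7851  0.2942  0.545 ]
 [ 0.2487 -0.9557  0.1577]
 [ 0.5673  0.0117 -0.8235]]
12.71912931773667 -0.5394831442397141 0.17122878786543083 Fx -6.6254346860082585 Fy 0.44096253893491566
```

View pics/c3.png

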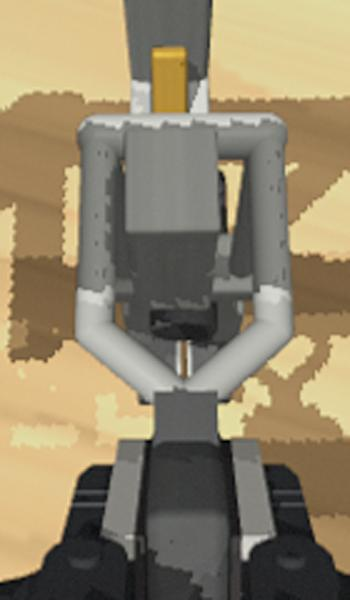

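>>> {"method": "arm_command", "body": {
  "plan": [
    {"linear": [0.003, 0, 0.002], "roll": 0},
    {"linear": [0.0031, 0, 0.0021], "roll": 0},
    {"linear": [0.0059, 0, -0.002], "roll": 0},
    {"linear": [0.0087, 0, -0.006], "roll": 0}
  ],
  "grip_force": 110
}}

```text
t: 13.0
position: [511.9, 274.9, 189.0]
tcp_rot: [-2.902, -0.441, -0.891]
ft_force: [-7.3, -1.9, -6.2]
gripper_width: 12.8
```

Run:
```python
from h import *
s,R=st(); d=s['position']-[499.2,272.3,183.6]; print(d@[.953,.304,0],d@[-.304,.953,0],d[2],'Fx',s['ft_force']@[.953,.304,0],'Fy',s['ft_force']@[-.304,.953,0])
snap('wrist','w6.png'); crop('w6.png',200,60,340,320,2.3,'c3.png')
```

```text
13.0 q [ 0.5354 -0.2001  2.2785 -0.3002  0.5041  2.0264] p [511.8646 274.8556 188.9849] tilt 34.02158197111287 F [-7.3442 -1.8822 -6.2442] w 12.823589583291959
[[ 0.7902  0.2932  0.5381]
 [ 0.2504 -0.9559  0.1531]
 [ 0.5593  0.0138 -0.8288]]
12.846279620330488 -1.4145293987761294 5.384886871976192 Fx -7.5711684708657065 Fy 0.43893511655690043
```

View pics/c3.png

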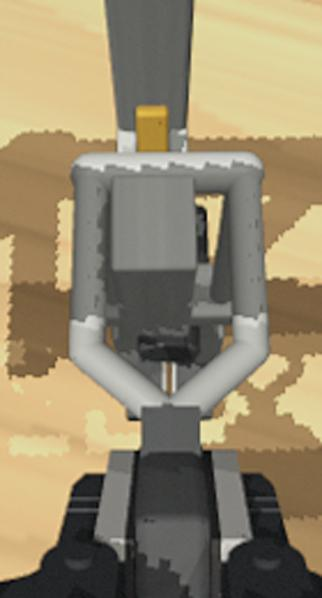

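>>> {"method": "arm_command", "body": {
  "plan": [
    {"linear": [0.0045, 0, -0.002], "roll": 0},
    {"linear": [0.008, -0.0005, -0.007], "roll": 0},
    {"linear": [0.0115, -0.001, -0.0125], "roll": 0},
    {"linear": [0.015, -0.001, -0.0175], "roll": 0},
    {"linear": [0.0165, -0.001, -0.02], "roll": 0},
    {"linear": [0.0165, -0.001, -0.02], "roll": 0}
  ]
}}

```text
t: 13.55
position: [518.4, 279.6, 221.3]
tcp_rot: [-2.891, -0.441, -0.909]
ft_force: [0.4, -0.1, -3.8]
gripper_width: 12.6
```

Run:
```python
from h import *
s,R=st(); d=s['position']-[499.2,272.3,183.6]; print(d@[.953,.304,0],d@[-.304,.953,0],d[2],'Fx',s['ft_force']@[.953,.304,0],'Fy',s['ft_force']@[-.304,.953,0])
snap('wrist','w7.png'); crop('w7.png',200,60,340,320,2.3,'c3.png')
snap('scene','s4.png'); crop('s4.png',290,140,400,260,5,'c1.png')
```

```text
13.55 q [ 0.5368 -0.2259  2.2398 -0.2761  0.5522  1.9979] p [518.3583 279.5807 221.3027] tilt 34.81658282002434 F [ 0.4187 -0.1281 -3.7677] w 12.635450422895097
[[ 0.7828  0.2947  0.5481]
 [ 0.2478 -0.9555  0.1598]
 [ 0.5708  0.0108 -0.821 ]]
20.47117421259331 1.114382739394034 37.702722057843886 Fx 0.3600473186104898 Fy -0.24934901105720714
```

View pics/c3.png

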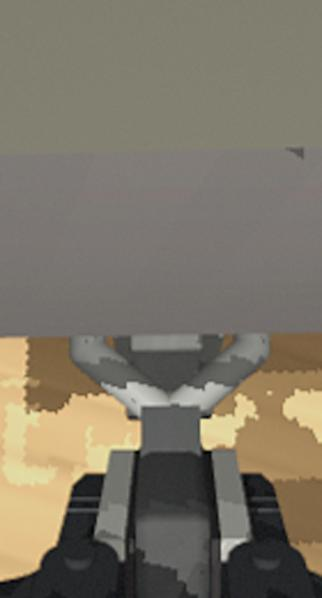

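View pics/c1.png

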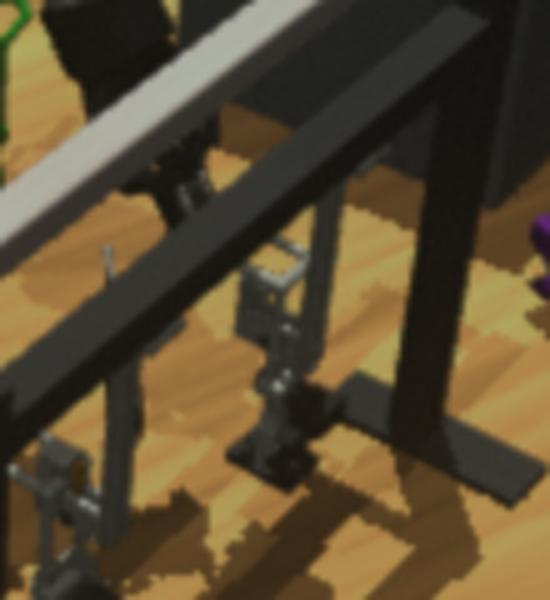

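>>> {"method": "arm_command", "body": {
  "plan": [
    {"linear": [-0.0023, 0, 0.0033], "roll": 0},
    {"linear": [-0.018, 0, -0.0075], "roll": 0},
    {"linear": [-0.034, 0, -0.0185], "roll": 0},
    {"linear": [-0.05, 0, -0.03], "roll": 0},
    {"linear": [-0.066, 0, -0.041], "roll": 0},
    {"linear": [-0.084, 0.001, -0.053], "roll": 0},
    {"linear": [-0.102, 0.001, -0.066], "roll": 0},
    {"linear": [-0.102, 0.001, -0.066], "roll": 0}
  ]
}}

```text
t: 14.32
position: [398.5, 240.7, 213.6]
tcp_rot: [-2.896, -0.442, -0.901]
ft_force: [-0.2, -0.2, -4.5]
gripper_width: 12.8
```

Run:
```python
from h import *
s,R=st(); d=s['position']-[499.2,272.3,183.6]; print(d@[.953,.304,0],d@[-.304,.953,0],d[2],'Fx',s['ft_force']@[.953,.304,0],'Fy',s['ft_force']@[-.304,.953,0])
a=snap('wrist','w8.png');b=snap('scene','s5.png'); crop('s5.png',200,90,410,270,3.5,'c1.png')
```

```text
14.3167 q [ 0.6372 -0.5138  2.4384 -0.3229  0.6706  2.1032] p [398.5341 240.6878 213.5832] tilt 34.4824741304301 F [-0.2366 -0.2329 -4.4613] w 12.75276153245102
[[ 0.7858  0.2945  0.5439]
 [ 0.2493 -0.9556  0.1573]
 [ 0.566   0.012  -0.8243]]
-105.5447052670415 0.47605386921704707 29.983197746298487 Fx -0.29625116530503154 Fy -0.15004102870753822
```

View pics/w8.png

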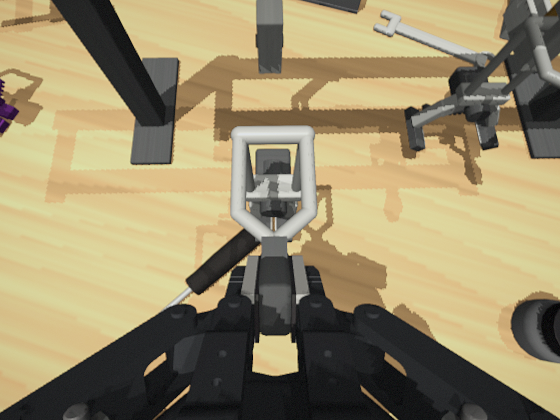

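View pics/c1.png

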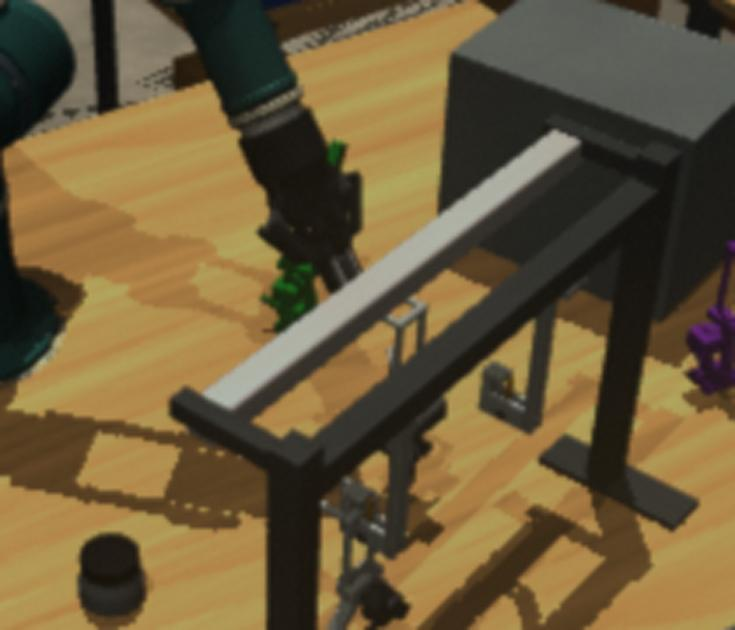

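Run:
```python
from h import *
crop('s1.png',100,270,210,350,7,'c1.png')
crop('d1.png',385,235,490,315,7,'c2.png')
```

```text
(no output)
```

View pics/c1.png

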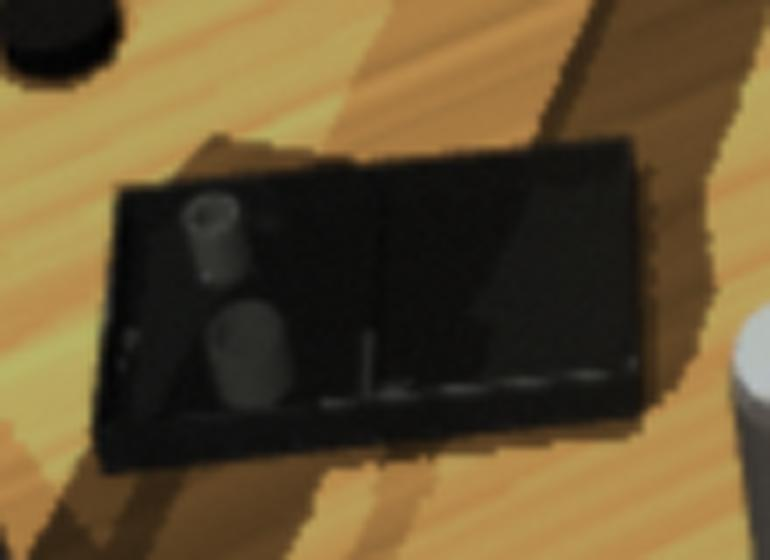

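View pics/c2.png

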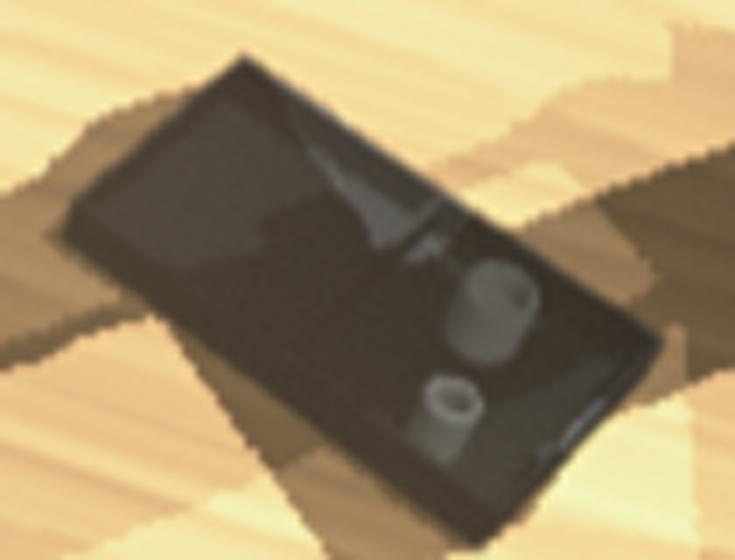

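Run:
```python
from h import *
np.set_printoptions(precision=1,suppress=True)
c=lambda u,v:('s1.png',100+u/7,270+v/7)
g=lambda u,v:('d1.png',385+u/7,235+v/7)
S={'mm':c(118,187),'mp':c(632,140),'pp':c(640,375),'pm':c(98,425)}
D={'mm':g(478,520),'mp':g(68,212),'pp':g(243,58),'pm':g(662,342)}
P={}
for k in S:
    a=atz(*S[k],30);b=atz(*D[k],30); t,r=tri(S[k],D[k]); print(k,a,b,t,r); P[k]=(a+b)/2
ctr=sum(P.values())/4; print('centre',ctr)
v=(P['mp']+P['pp']-P['mm']-P['pm'])/2; print(np.linalg.norm(v), 'yaw',np.degrees(np.arctan2(-v[0],v[1])))
u=(P['pm']+P['pp']-P['mm']-P['mp'])/2; print(np.linalg.norm(u),'yaw',np.degrees(np.arctan2(u[1],u[0])))
yd=v/np.linalg.norm(v); print('empty',ctr+yd*54)
# sockets, jar
for nm,p,q,z in [('small',(213,212),(455,400),38),('big',(245,330),(500,287),38)]: print(nm,atz(*c(*p),z),atz(*g(*q),z))
print('jar top',atz('side0.png',477*.7,367*.7,55),atz('s1.png',331*.7,356*.7,55))
```

```text
mm [ 426.  -430.9   30. ] [ 416.7 -423.2   30. ] [ 421.  -427.2   23.7] [np.float64(2.9886669129418912), np.float64(2.9886669129419565)]
mp [ 518.1 -231.6   30. ] [ 504.7 -231.4   30. ] [ 511.5 -230.4   22.1] [np.float64(1.0085382546862156), np.float64(1.0085382546860897)]
pp [ 634.6 -282.5   30. ] [ 626.3 -285.    30. ] [ 631.  -283.3   25.4] [np.float64(1.906153567650234), np.float64(1.906153567650346)]
pm [ 541.8 -479.8   30. ] [ 538.8 -482.4   30. ] [ 540.2 -481.2   28.5] [np.float64(1.5475836321745517), np.float64(1.547583632174508)]
centre [ 525.9 -355.8   30. ]
216.12995638274754 yaw -24.631280868760342
130.27655024245118 yaw -24.074428938889636
empty [ 548.4 -306.8   30. ]
small [ 467.7 -402.2   38. ] [ 466.3 -404.2   38. ]
big [ 534.2 -413.1   38. ] [ 533.6 -413.    38. ]
jar top [440.2 -50.8  55. ] [452.3 -51.   55. ]
```

Run:
```python
from h import *
s,R=st()
for w in [(405,240,330),(430,0,330),(477,-329,330),(477,-329,200)]:
    print(w,(R.T@(np.array(w)-s['position'])/1000).round(4))
```

```text
14.4167 q [ 0.6359 -0.5099  2.4341 -0.3233  0.6661  2.102 ] p [401.3213 242.3841 215.7051] tilt 34.738796069409084 F [-0.3069  0.2687 -3.8104] w 12.879549749748616
[[ 0.7833  0.2955  0.547 ]
 [ 0.2488 -0.9553  0.1598]
 [ 0.5697  0.0109 -0.8218]]
(405, 240, 330) [ 0.0674  0.0046 -0.0923]
(430, 0, 330) [ 0.0273  0.2413 -0.117 ]
(477, -329, 330) [-0.0178  0.5694 -0.1438]
(477, -329, 200) [-0.0919  0.568  -0.037 ]
```

>>> {"method": "arm_command", "body": {
  "plan": [
    {"linear": [0.0135, 0.001, -0.0185], "roll": 0},
    {"linear": [0.027, 0.002, -0.037], "roll": 0},
    {"linear": [0.0405, 0.003, -0.0555], "roll": 0},
    {"linear": [0.054, 0.004, -0.074], "roll": 0},
    {"linear": [0.0674, 0.0046, -0.0923], "roll": 0},
    {"linear": [0.062, 0.034, -0.096], "roll": 0},
    {"linear": [0.0575, 0.064, -0.099], "roll": 0},
    {"linear": [0.0525, 0.094, -0.102], "roll": 0}
  ]
}}

```text
t: 15.08
position: [415.8, 149.5, 332.2]
tcp_rot: [-2.891, -0.447, -0.909]
ft_force: [0.4, -0.2, -4.3]
gripper_width: 12.5
```

Run:
```python
from h import *
s,R=st()
for w in [(430,0,330),(477,-329,330),(477,-329,200)]:
    print(w,(R.T@(np.array(w)-s['position'])/1000).round(4))
```

```text
15.0833 q [ 0.292  -0.6816  2.306  -0.0052  0.9097  1.5581] p [415.7719 149.5048 332.2266] tilt 34.81271927592153 F [ 0.4429 -0.1809 -4.3431] w 12.532396546307458
[[ 0.7816  0.2981  0.5479]
 [ 0.2516 -0.9544  0.1604]
 [ 0.5708  0.0125 -0.821 ]]
(430, 0, 330) [-0.0278  0.1469 -0.0144]
(477, -329, 330) [-0.0738  0.4749 -0.0414]
(477, -329, 200) [-0.148   0.4733  0.0653]
```

>>> {"method": "arm_command", "body": {
  "plan": [
    {"linear": [-0.0056, 0.03, -0.003], "roll": 0},
    {"linear": [-0.011, 0.06, -0.006], "roll": 0},
    {"linear": [-0.0165, 0.09, -0.009], "roll": 0},
    {"linear": [-0.022, 0.12, -0.012], "roll": 0},
    {"linear": [-0.0278, 0.15, -0.0145], "roll": 0},
    {"linear": [-0.032, 0.18, -0.017], "roll": 0},
    {"linear": [-0.036, 0.21, -0.0195], "roll": 0},
    {"linear": [-0.0405, 0.24, -0.022], "roll": 0}
  ]
}}

```text
t: 15.75
position: [442.3, -97.3, 328.9]
tcp_rot: [-2.897, -0.439, -0.908]
ft_force: [1.3, 1.1, -3.8]
gripper_width: 12.5
```

Run:
```python
from h import *
s,R=st()
for w in [(477,-329,330),(477,-329,200)]:
    print(w,(R.T@(np.array(w)-s['position'])/1000).round(4))
```

```text
15.75 q [-0.6253 -0.5529  2.2499  0.5243  1.0992  0.4846] p [442.2859 -97.3304 328.9366] tilt 34.69013844505453 F [ 1.3425  1.1252 -3.7972] w 12.514351466344907
[[ 0.7841  0.2919  0.5477]
 [ 0.248  -0.9563  0.1547]
 [ 0.569   0.0146 -0.8222]]
(477, -329, 330) [-0.0296  0.2317 -0.0177]
(477, -329, 200) [-0.1036  0.2298  0.0892]
```

>>> {"method": "arm_command", "body": {
  "plan": [
    {"linear": [-0.0039, 0.03, -0.002], "roll": 0},
    {"linear": [-0.0078, 0.06, -0.005], "roll": 0},
    {"linear": [-0.0117, 0.09, -0.007], "roll": 0},
    {"linear": [-0.0156, 0.12, -0.0095], "roll": 0},
    {"linear": [-0.0195, 0.15, -0.012], "roll": 0},
    {"linear": [-0.0235, 0.18, -0.0145], "roll": 0},
    {"linear": [-0.0275, 0.21, -0.0165], "roll": 0},
    {"linear": [-0.0296, 0.2317, -0.0177], "roll": 0}
  ]
}}

```text
t: 16.42
position: [477.3, -330.5, 327.9]
tcp_rot: [-2.899, -0.438, -0.904]
ft_force: [-0.6, 0.1, -4.8]
gripper_width: 12.8
```

>>> {"method": "arm_command", "body": {
  "plan": [
    {"linear": [-0.014, 0, 0.0205], "roll": 0},
    {"linear": [-0.0285, 0, 0.041], "roll": 0},
    {"linear": [-0.0425, -0.001, 0.0615], "roll": 0},
    {"linear": [-0.057, -0.001, 0.082], "roll": 0},
    {"linear": [-0.057, -0.001, 0.082], "roll": 0},
    {"linear": [-0.057, -0.001, 0.082], "roll": 0}
  ]
}}

```text
t: 16.92
position: [476.5, -325.6, 226.7]
tcp_rot: [-2.892, -0.438, -0.901]
ft_force: [0.1, -0.3, -2.3]
gripper_width: 12.7
```

Run:
```python
from h import *
s,R=st()
for w in [(477,-329,162),]:
    print(w,(R.T@(np.array(w)-s['position'])/1000).round(4))
snap('wrist','w9.png'); snap('scene','s6.png');snap('side','d6.png')
crop('s6.png',80,200,240,350,4,'c1.png')
crop('d6.png',355,120,530,320,3,'c2.png')
```

```text
16.9167 q [-0.9772 -0.0613  2.0864  0.6826  1.0291 -0.0435] p [ 476.4879 -325.6137  226.7232] tilt 34.54425769659031 F [ 0.1013 -0.2681 -2.2643] w 12.736699042097827
[[ 0.786   0.2938  0.544 ]
 [ 0.2464 -0.9558  0.1601]
 [ 0.567   0.0082 -0.8237]]
(477, -329, 162) [-0.0371  0.0029  0.053 ]
```

View pics/c1.png

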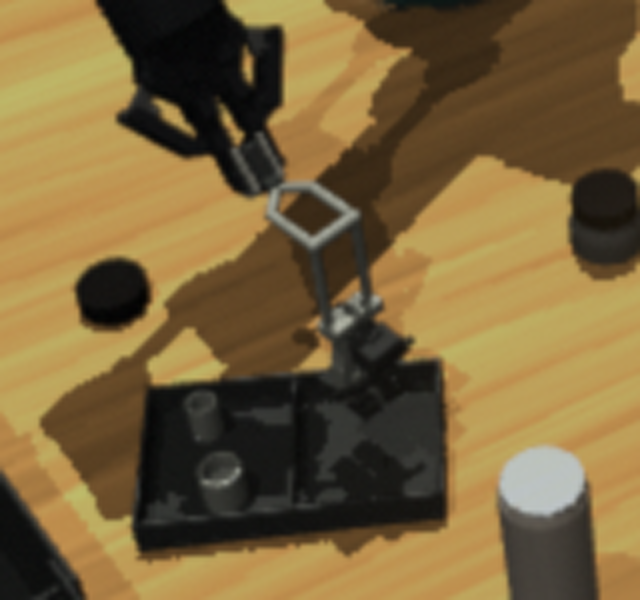

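View pics/c2.png

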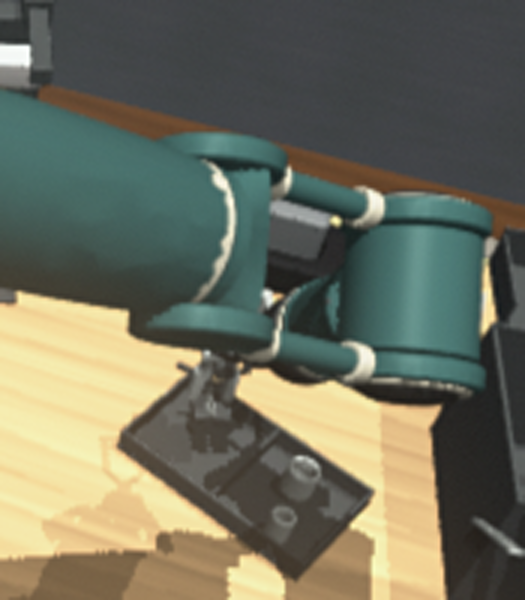

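View pics/w9.png

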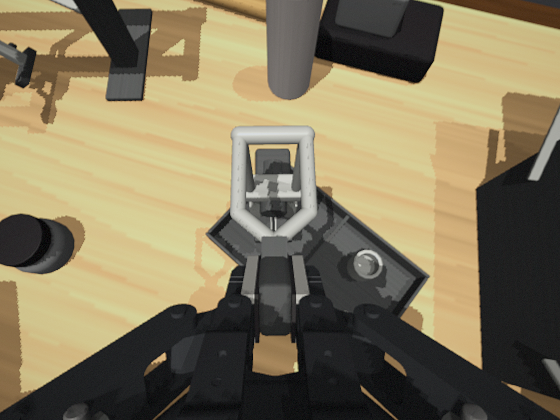

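Run:
```python
from h import *
s,R=st()
F=s['position']+np.array([70.8,22.5,5.4-164]); print('foot pred',F, 'side px in c2',(proj('d6.png',F)-[355,120])*3,'scene c1',(proj('s6.png',F)-[80,200])*4)
print('bar scene c1',(proj('s6.png',F+[0,0,164])-[80,200])*4)
E=np.array([548.4,-306.8,4]); print('empty ctr c1',(proj('s6.png',E)-[80,200])*4,'c2',(proj('d6.png',E)-[355,120])*3)
d=np.array([477.6,-329.3,162.6])-s['position']; print((R.T@d/1000).round(4))
crop('s6.png',140,265,200,340,8,'c3.png')
crop('d6.png',390,230,490,320,6,'c4.png')
```

```text
17.0667 q [-0.9767 -0.0653  2.0821  0.6841  1.0294 -0.0439] p [ 478.2945 -327.1461  231.5612] tilt 34.76745746932637 F [-0.2916  0.4549 -3.1149] w 12.382183202914367
[[ 0.7827  0.2939  0.5487]
 [ 0.25   -0.9557  0.1554]
 [ 0.57    0.0156 -0.8215]]
foot pred [ 549.0945 -304.6461   72.9612] side px in c2 [207.7547 401.6696] scene c1 [361.8251 389.3993]
bar scene c1 [332.1503 231.9859]
empty ctr c1 [370.0692 449.8476] c2 [194.4519 443.4514]
[-0.0404  0.0008  0.0559]
```

View pics/c3.png

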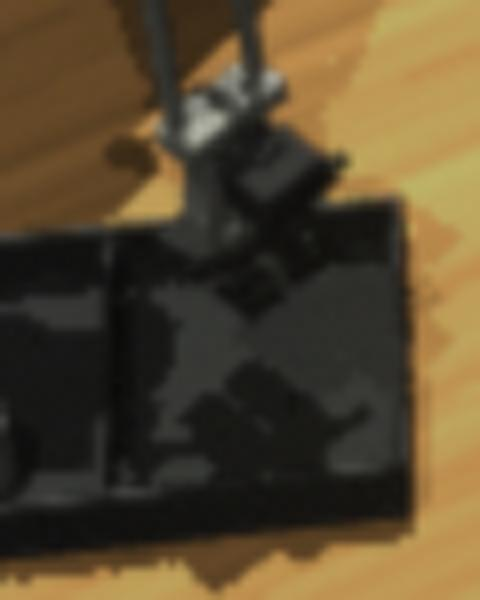

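View pics/c4.png

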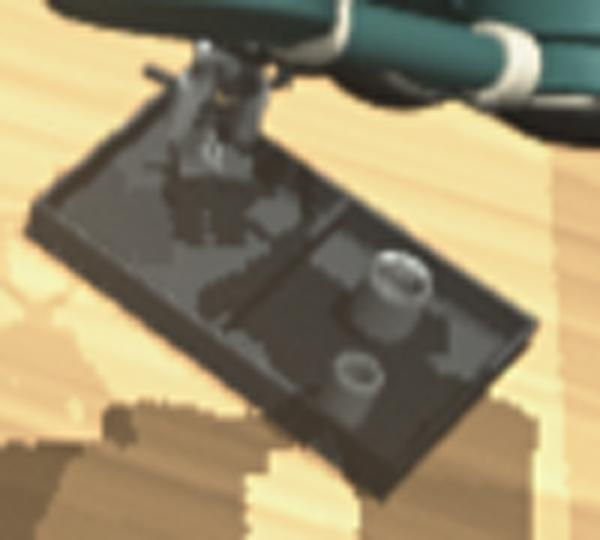

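>>> {"method": "arm_command", "body": {
  "plan": [
    {"linear": [-0.009, 0.001, 0.012], "roll": 0},
    {"linear": [-0.018, 0.001, 0.024], "roll": 0},
    {"linear": [-0.026, 0.001, 0.035], "roll": 0},
    {"linear": [-0.031, 0.001, 0.043], "roll": 0},
    {"linear": [-0.034, 0.001, 0.047], "roll": 0},
    {"linear": [-0.034, 0.001, 0.047], "roll": 0},
    {"linear": [-0.034, 0.001, 0.047], "roll": 0}
  ]
}}

```text
t: 17.65
position: [476.5, -326.9, 170.4]
tcp_rot: [-2.892, -0.44, -0.906]
ft_force: [0.4, -0.7, -3.8]
gripper_width: 13.0
```

Run:
```python
from h import *
s,R=st()
snap('scene','s7.png')
crop('s7.png',120,225,210,340,5,'c3.png')
st()
```

```text
17.65 q [-0.9799  0.0034  2.139   0.7364  0.9408 -0.1408] p [ 476.4699 -326.8512  170.4302] tilt 34.69378946912047 F [ 0.3819 -0.6628 -3.85  ] w 12.959376107096414
[[ 0.7841  0.2945  0.5463]
 [ 0.2475 -0.9556  0.1598]
 [ 0.5691  0.0099 -0.8222]]
17.7 q [-0.9799  0.0028  2.1381  0.7364  0.9408 -0.1407] p [ 476.804  -327.312   171.2565] tilt 34.7206987311263 F [-0.2077 -0.2315 -4.2329] w 12.76204603919461
[[ 0.7836  0.2945  0.547 ]
 [ 0.2482 -0.9556  0.1588]
 [ 0.5695  0.0113 -0.8219]]
```

View pics/c3.png

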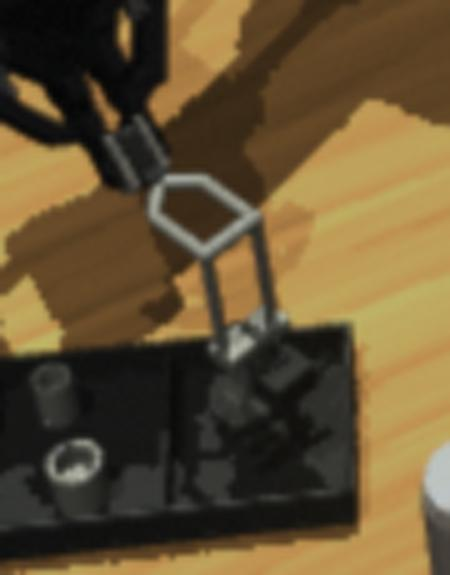

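>>> {"method": "arm_command", "body": {
  "plan": [
    {"linear": [-0.001, 0, 0.0014], "roll": 0},
    {"linear": [-0.002, 0, 0.0028], "roll": 0},
    {"linear": [-0.003, 0, 0.0042], "roll": 0},
    {"linear": [-0.0034, 0, 0.0049], "roll": 0},
    {"linear": [-0.0034, 0, 0.0049], "roll": 0}
  ]
}}

```text
t: 18.12
position: [476.5, -327.1, 165.0]
tcp_rot: [-2.893, -0.441, -0.906]
ft_force: [0.2, -0.1, -3.8]
gripper_width: 12.4
```

>>> {"method": "arm_command", "body": {
  "plan": [
    {"linear": [-0.0005, 0, 0.0007], "roll": 0},
    {"linear": [-0.0009, 0, 0.0012], "roll": 0},
    {"linear": [-0.0009, 0, 0.0012], "roll": 0}
  ]
}}

```text
t: 18.37
position: [476.5, -327.2, 163.5]
tcp_rot: [-2.893, -0.441, -0.906]
ft_force: [0.7, -0.2, -4.2]
gripper_width: 12.3
```

Run:
```python
from h import *
st()
```

```text
18.3667 q [-0.9801  0.0123  2.1447  0.7439  0.9293 -0.1543] p [ 476.484  -327.1779  163.4833] tilt 34.69735219926736 F [ 0.6619 -0.1669 -4.1601] w 12.272648062078837
[[ 0.7838  0.2947  0.5466]
 [ 0.2484 -0.9555  0.159 ]
 [ 0.5691  0.0111 -0.8222]]
```

>>> {"method": "arm_command", "body": {
  "plan": [
    {"linear": [-0.0003, 0, 0.0005], "roll": 0},
    {"linear": [-0.0006, 0, 0.0008], "roll": 0},
    {"linear": [-0.0006, 0, 0.0008], "roll": 0}
  ]
}}

```text
t: 18.62
position: [476.5, -327.2, 162.5]
tcp_rot: [-2.893, -0.441, -0.906]
ft_force: [0.2, 0.1, -4.0]
gripper_width: 12.4
```

>>> {"method": "arm_command", "body": {
  "plan": [
    {"linear": [-0.0003, 0, 0.0005], "roll": 0},
    {"linear": [-0.0006, 0, 0.0008], "roll": 0},
    {"linear": [-0.0006, 0, 0.0008], "roll": 0}
  ]
}}

```text
t: 18.87
position: [476.7, -327.6, 162.3]
tcp_rot: [-2.893, -0.441, -0.908]
ft_force: [-2.0, 0.7, 0.1]
gripper_width: 12.4
```

>>> {"method": "arm_command", "body": {
  "plan": [
    {"linear": [-0.0003, 0, 0.0004], "roll": 0},
    {"linear": [-0.0003, 0, 0.0004], "roll": 0},
    {"linear": [-0.0003, 0, 0.0004], "roll": 0}
  ],
  "grip_force": 20
}}

```text
t: 19.12
position: [476.8, -327.8, 162.3]
tcp_rot: [-2.893, -0.442, -0.908]
ft_force: [-4.9, 0.6, 5.1]
gripper_width: 12.7
```

>>> {"method": "arm_command", "body": {
  "plan": [
    {"linear": [0, 0, 0], "roll": 0},
    {"linear": [0, 0, 0], "roll": 0},
    {"linear": [0, 0, 0], "roll": 0}
  ],
  "jaw": 0.55
}}

```text
t: 19.37
position: [476.7, -327.4, 161.2]
tcp_rot: [-2.893, -0.441, -0.907]
ft_force: [0.6, -0.6, 0.7]
gripper_width: 18.9
```

Run:
```python
from h import *
st()
snap('wrist','w10.png');snap('scene','s8.png')
crop('s8.png',120,225,210,340,5,'c3.png')
```

```text
19.3667 q [-0.9801  0.0156  2.1465  0.7472  0.925  -0.1588] p [ 476.7367 -327.3763  161.162 ] tilt 34.72598088446553 F [ 0.5693 -0.6159  0.6696] w 18.94941226732697
[[ 0.7836  0.2943  0.5471]
 [ 0.2482 -0.9556  0.1586]
 [ 0.5695  0.0115 -0.8219]]
```

View pics/c3.png

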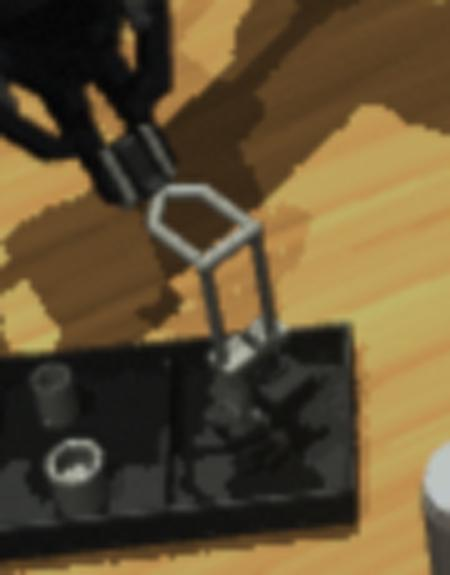

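View pics/w10.png

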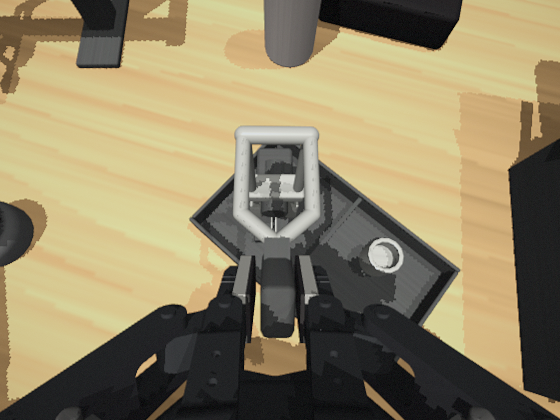

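>>> {"method": "arm_command", "body": {
  "plan": [
    {"linear": [0, 0, 0], "roll": 0},
    {"linear": [0, 0, 0], "roll": 0},
    {"linear": [0, 0, 0], "roll": 0},
    {"linear": [0, 0, -0.01], "roll": 0},
    {"linear": [0, 0, -0.03], "roll": 0},
    {"linear": [0, 0, -0.06], "roll": 0},
    {"linear": [0, 0, -0.095], "roll": 0},
    {"linear": [0, 0, -0.13], "roll": 0}
  ],
  "jaw": -0.3
}}

```text
t: 20.13
position: [404.2, -347.5, 269.1]
tcp_rot: [-2.892, -0.442, -0.905]
ft_force: [0.3, -1.2, 0.2]
gripper_width: 55.2
```

>>> {"method": "arm_command", "body": {
  "plan": [
    {"linear": [0, 0, -0.03], "roll": 0},
    {"linear": [0.02, 0, -0.06], "roll": 0},
    {"linear": [0.02, 0, -0.06], "roll": 0},
    {"linear": [0.02, 0, -0.06], "roll": 0}
  ]
}}

```text
t: 20.47
position: [388.3, -354.3, 332.6]
tcp_rot: [-2.898, -0.444, -0.911]
ft_force: [0.5, -0.2, -1.1]
gripper_width: 55.5
```

Run:
```python
from h import *
st()
snap('wrist','w11.png');snap('scene','s9.png');snap('side','d9.png')
crop('s9.png',100,200,400,345,2.6,'c3.png')
crop('s9.png',130,240,205,345,5.5,'c4.png')
```

```text
20.4667 q [-1.1748 -0.1917  2.0028  0.6266  1.3034 -0.07  ] p [ 388.276  -354.2718  332.6463] tilt 34.75023672424032 F [ 0.4521 -0.2061 -1.058 ] w 55.50610052264142
[[ 0.7825  0.2936  0.5491]
 [ 0.2512 -0.9558  0.153 ]
 [ 0.5697  0.0183 -0.8216]]
```

View pics/c3.png

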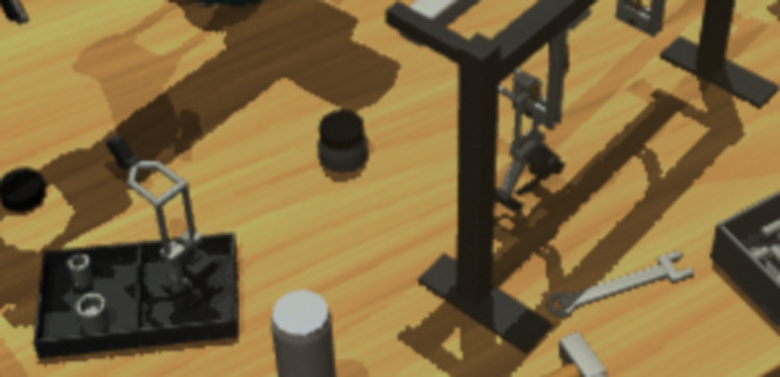

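View pics/d9.png

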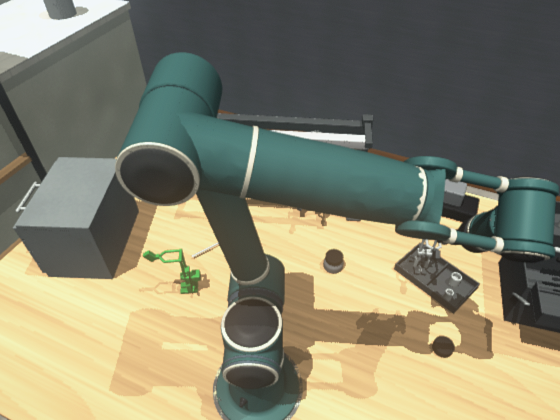

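View pics/w11.png

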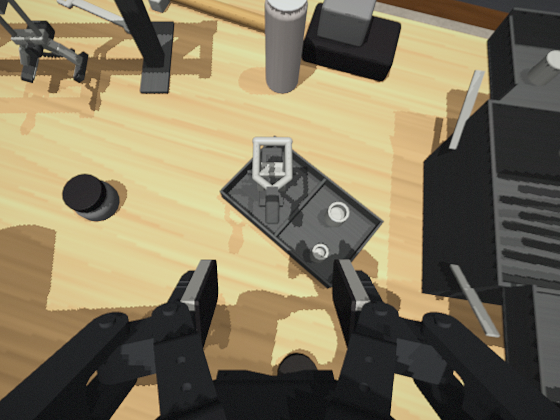

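View pics/c4.png

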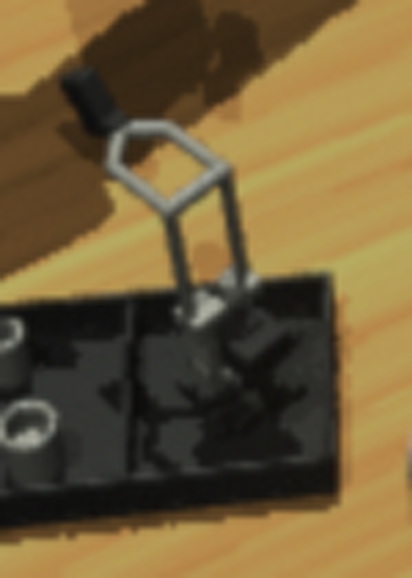

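Run:
```python
from h import *
crop('s9.png',290,170,365,285,5,'c5.png')
```

```text
(no output)
```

View pics/c5.png

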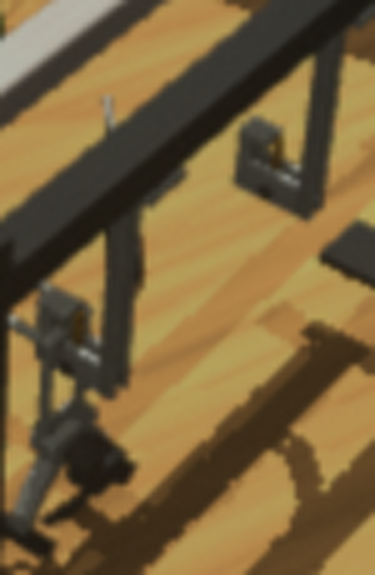

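Both brass keepers stand upright just behind the beaks (left near (272,155), right near (80,320) in the crop). The left hook is empty and the open clamp still hangs on the right one.

```bash
python3 -c "
from h import *
print(ctrl.finish_job())"
```

```text
the job is handed in; nothing more can be done
None
```

The shut clamp is off its hook and standing upright on its jaws in the empty tray compartment. I handed the job in at about 20.5 s, and no verdict was reported.

- **Which clamp:** The shut clamp was on the left (+y) hook. The other one's splayed jaws showed clearly in the side view.
- **Tool lean:** Moves have no tilt setting, so I got the roughly 35° lean by pushing the arm against its reach limit in free space. That took about 7 s.
- **Taking it down:** I gripped the lug, pressed the keeper back with the bail bar at about 7 N, raised it 38 mm and drew it off towards the robot.
- **Setting down:** I lowered it in steps of about 1 mm. The reading went from -4 N (the clamp's weight) to about +5 N just before release.

**Last checks:**
- The clamp stands upright with the gripper clear of it.
- The sockets and jar look to be where they were, by eye.
- The open clamp still hangs, and both keepers are shut.
- The highest wrist reading I saw was about 10 N, but I only read it at the end of each move.

**Disagreements:** My first estimate of the hook position was about 12 mm off. The fixed cameras and the wrist camera still disagreed by about 6 mm, so I used a compromise position, and the close-up wrist view agreed with it to within about 2 pixels. While pressing, the tool measured about 13 mm of travel against about 16.5 mm commanded, so the keeper may not have quite reached its stop. The bar still cleared the beak.

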